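# Tidy the homework table: hang the caddies, pile the notepads

### The arm

A 7-joint arm with a two-finger parallel gripper is mounted at the origin on the work surface. World frame = base frame: x ahead of the robot, y to its left, z up, the work surface at z = 0. Lengths are in m, angles in rad, forces in N, time in s.
With the tool pointing down it reaches from about 0.35 to 0.9 m from the base axis. Payload 7.2 kg.
Tool frame: the origin (TCP) lies on the centre line of the jaws, within the pads' length; the fingertips stand 14 mm ahead of it and the grasp point (between the pads) lies 5 mm behind it; z points along the fingers, y is the line along which they close (so a half turn about z gives the same grasp; the last joint's range is limited). The gripper opens to 85 mm and grips with 20 to 120 N. Pads are 22 mm wide; open, the fingers measure 114 mm over their backs; the gripper's body (76 mm by 85 mm) begins 54 mm behind the grasp point. The pads swing forward as they close: fully open they stand 13 mm farther back than shut.
Start: joints at [-1.248, 0.411, -0.013, 1.596, 0.006, 1.134, -0.082], TCP at [0.238, 0.578, 0.245] pointing down, gripper open.
Joint ranges: [-2.95, 2.95], [-0.29, 1.99], [-1.47, 1.44], [0.14, 2.54], [-1.03, 4.17], [0.13, 1.85], [-2.86, 2.86]. Speed limits (rad/s): [2.39, 2.39, 3.01, 3.01, 3.14, 3.14, 3.14].

### API

Orientations are given as a unit quaternion [w, x, y, z].
In Python, from station import bot gives the robot as it stands.
- The arm moves only by the tool drive_tool, never from a script. Its argument "targets" is a list of rows, each a list of 3 entries, a list of its own where there are three numbers: the shift along the tool's x, y, z in mm, then the turn, a rotation vector about the tool's x, y, z in degrees, then the closure, from -1 (fully open) to 1 (shut). A call has exactly 8 rows; each row is the pose to reach, as a shift and turn from the pose commanded when the call began, along the tool's axes at that moment; what a row does not reach only later rows make up. A row lasts 1/10 s, in which the tool goes at most 50 mm and 8.59 degrees, less where a joint would pass 70% of its speed; a pose out of reach is approached as far as the arm can. A call with a gripper value outside its range is refused whole. The fingers move at their own pace and stop on an object; "force" is the grip in N (left out, the last holds). Time passes only in rows, so rows that repeat a pose let the fingers close, or fill a call up. It gives the time, the measured TCP pose, the force, the opening and the grip force at its end, in the units of the state.
- bot.get_state(): the state, without advancing time (a new reading comes with each control period).
- bot.get_image(name): name is "scene" or "top"; returns the picture (480x640x3 uint8, red, green, blue); there is no depth.
- bot.camera_params(name): a dict with "vertical_fov" (degrees; the focal length in pixels is half the picture's height over the tangent of half this angle, whatever the lens; pixels are square), "cx", "cy" (the principal point, pixels), "R" (3x3) and "t" (3): a world point X has camera coordinates R X + t. Camera axes: x right, y down, z forward; pixel columns grow to the right and rows downward; lengths in m; the calibration is good to about 2 mm. A picture is of the moment at which its call begins. camera_params takes no time and is no camera call.
- bot.job_done(): hands the job in; it is judged then, once.
The state is a dict: "time": time; "q": joint angles; "joint_vel": joint speeds; "tau": joint torques, N m; "eef_pos": TCP position; "eef_rot": TCP orientation; "force": force on the tool from outside, world axes, zero at the start; "torque": the same for the moment, N m; "width": finger opening in m; "finger_force": force on a finger pad.
Only numpy, scipy, OpenCV 4.12 (cv2) and the standard library are available. Lean on these libraries where they do the work, as an engineer would, in place of code of your own. Each camera call takes 0.05 s, during which the arm holds its last target. There are 200 camera calls.

### The job

Tidy up after homework. Hang each white caddy that is on the table on the steel rail: hook it on between the near black band and the ball-knob end, close to the knob, slide it along the rail without lifting it off, and leave it hanging with its hook centred on its black band; the tall pencil caddy goes first, all the way to the band farther from the knob, and only then the shallow tray caddy, to the band nearer the knob. Also stack all the small square notepads in one neat pile in the middle of the cork mat, their edges in line with the mat's (either way round); keep the caddies upright and leave the other things on the table where they are.

Things in the scene. Friction and masses are not known exactly. Their poses are not given: they have to be found in the camera images.
- tall_caddy: Tall white plastic pencil caddy, box 60 (x) x 56 (y) x 75 mm high, standing on the table. Origin: centre of its underside; x across the hook slot, y along it, z up. A stem (8 mm in x, 14 in y) at x = -13 rises from its floor to the hook. On top of the hook is the grip tab: 14 mm (x) by 22 mm (y), 153 to 190 mm up. 180 g. May be absent.
- tall_caddy_hook (a point): Centre of the tall caddy's hook seat (roof of the downward-open slot), 145 mm above the underside; it rests on the top of the rail when hung. Slot 18 mm wide in x, centred; hook 14 mm wide in y, roof 8 mm thick; the tip on the +x side reaches 27 mm below the seat, so the rail enters from +x, under the tip and over the box, then the caddy is lowered. Axes as the caddy's.
- tray_caddy: Shallow white plastic tray caddy, box 74 (x) x 56 (y) x 34 mm high, standing on the table. Origin: centre of its underside; x across the hook slot, y along it, z up. A stem (8 mm in x, 14 in y) at x = -13 rises from its floor to the hook. On top of the hook is the grip tab: 14 mm (x) by 22 mm (y), 153 to 190 mm up. 180 g. May be absent.
- tray_caddy_hook (a point): Centre of the tray caddy's hook seat (roof of the downward-open slot), 145 mm above the underside; it rests on the top of the rail when hung. Slot 18 mm wide in x, centred; hook 14 mm wide in y, roof 8 mm thick; the tip on the +x side reaches 27 mm below the seat, so the rail enters from +x, under the tip and over the box, then the caddy is lowered. Axes as the caddy's.
- rail_top (a point): Middle of the fixed steel rail, on the top of the bar (196 mm above the table; bar 12 mm thick). Local y runs along the bar; the posts stand at y = -210 and +210 mm, the ball knob (32 mm) is on the +y end. Loading stretch: hook on with the hook's centre at y = +80 to +180 mm.
- far_band: Black band around the rail, 30 mm long, the one farther from the ball knob: the tall caddy's place. Origin: its centre, on the bar's axis; y along the bar. Look only, it does not obstruct.
- near_band: Black band around the rail, 30 mm long, the one nearer the ball knob: the tray caddy's place. Origin: its centre, on the bar's axis; y along the bar.
- mat: Fixed cork square mat 100 x 100 x 3 mm thick on the table. Origin: centre of its underside; x and y along its edges.
- pad1: Small rigid hardback square notepad 64 (x) x 64 (y) x 14 mm thick, 80 g, grey covers; all notepads are alike. Origin: centre of its underside; z up. It may be absent.
- pad2: Small rigid hardback square notepad 64 (x) x 64 (y) x 14 mm thick, 80 g, grey covers; all notepads are alike. Origin: centre of its underside; z up. It may be absent.
- pad3: Small rigid hardback square notepad 64 (x) x 64 (y) x 14 mm thick, 80 g, grey covers; all notepads are alike. Origin: centre of its underside; z up. It may be absent.
- pad4: Small rigid hardback square notepad 64 (x) x 64 (y) x 14 mm thick, 80 g, grey covers; all notepads are alike. Origin: centre of its underside; z up. It may be absent.
- mug: blue ceramic mug (leave alone). Origin: centre of its underside
- pen_cup: white ceramic pen cup standing behind the rail (leave alone). Origin: centre of its underside
- glue_stick: white glue stick standing on end, 26 mm across, 85 mm tall (leave alone). Origin: centre of its underside
- eraser: dark eraser 24 x 45 x 13 mm lying on the table (leave alone). Origin: centre of its underside
- sharpener: aluminium sharpener block 26 x 32 x 22 mm (leave alone). Origin: centre of its underside
Not all that is in view belongs to the job. Leave any turquoise look-alike of the pad1 alone.

How it is judged:
On the way, in this order (a step that is already met when the one before it is completed fails the run):
1. the tall caddy is hooked on the rail in the loading stretch by the ball knob (x of tall_caddy_hook in the frame of rail_top between -0.009 and 0.009 m and z of tall_caddy_hook in the frame of rail_top between -0.006 and 0.008 m and y of tall_caddy_hook in the frame of rail_top between 0.07 and 0.185 m), for 0.2 s.
2. the tall caddy slides past the middle of the rail, still hooked on (x of tall_caddy_hook in the frame of rail_top between -0.009 and 0.009 m and z of tall_caddy_hook in the frame of rail_top between -0.006 and 0.008 m and y of tall_caddy_hook in the frame of rail_top between -0.07 and 0.04 m), for 0.1 s.
3. the tall caddy hangs free, centred on the far band (x of tall_caddy_hook in the frame of rail_top between -0.009 and 0.009 m and z of tall_caddy_hook in the frame of rail_top between -0.006 and 0.008 m and y of tall_caddy_hook in the frame of far_band between -0.009 and 0.009 m and contact force between the fingers and tall_caddy below 0.2 N and angle between tall_caddy's own z axis and vertical below 0.15 rad and linear speed of tall_caddy below 0.03 m/s), for 0.2 s.
4. the tray caddy is hooked on the rail in the loading stretch by the ball knob (x of tray_caddy_hook in the frame of rail_top between -0.009 and 0.009 m and z of tray_caddy_hook in the frame of rail_top between -0.006 and 0.008 m and y of tray_caddy_hook in the frame of rail_top between 0.07 and 0.185 m), for 0.2 s.
5. the tray caddy slides along towards the near band, still hooked on (x of tray_caddy_hook in the frame of rail_top between -0.009 and 0.009 m and z of tray_caddy_hook in the frame of rail_top between -0.006 and 0.008 m and y of tray_caddy_hook in the frame of rail_top between 0.023 and 0.065 m), for 0.1 s.
6. the tray caddy hangs free, centred on the near band (x of tray_caddy_hook in the frame of rail_top between -0.009 and 0.009 m and z of tray_caddy_hook in the frame of rail_top between -0.006 and 0.008 m and y of tray_caddy_hook in the frame of near_band between -0.009 and 0.009 m and contact force between the fingers and tray_caddy below 0.2 N and angle between tray_caddy's own z axis and vertical below 0.15 rad and linear speed of tray_caddy below 0.03 m/s), for 0.2 s.
At the end, for the whole second after the job is handed in: Each caddy present hangs still and released on the rail, within 9 mm of the middle of its band (tall: far, tray: near). All notepads lie flat and still in one pile, each within 16 mm of the mat's centre, 14 mm of one another and with edges within 0.14 rad of the mat's (all of step 3 and all of step 6 and horizontal distance between each of pad1, pad2, pad3, pad4 and mat below 0.016 m and (angle between the x axis of pad1 and the x axis of mat, either way round below 0.14 rad or angle between the x axis of pad1 and the y axis of mat, either way round below 0.14 rad) and angle between each of pad1, pad2, pad3, pad4's own z axis and vertical below 0.06 rad and height (world z) of each of pad1, pad2, pad3, pad4 below 0.05 m and linear speed of each of pad1, pad2, pad3, pad4 below 0.03 m/s and horizontal distance between pad1 and pad2 below 0.014 m and horizontal distance between each of pad1, pad2 and pad3 below 0.014 m and horizontal distance between each of pad1, pad2, pad3 and pad4 below 0.014 m and (angle between the x axis of pad2 and the x axis of mat, either way round below 0.14 rad or angle between the x axis of pad2 and the y axis of mat, either way round below 0.14 rad) and (angle between the x axis of pad3 and the x axis of mat, either way round below 0.14 rad or angle between the x axis of pad3 and the y axis of mat, either way round below 0.14 rad) and (angle between the x axis of pad4 and the x axis of mat, either way round below 0.14 rad or angle between the x axis of pad4 and the y axis of mat, either way round below 0.14 rad)); the robot touches nothing.
It fails at once if a caddy is tipped by more than about 35 degrees (angle between any of tall_caddy, tray_caddy's own z axis and vertical above 0.6 rad).
It fails at once if a bystander is moved by more than 5 cm (distance of any of mug, pen_cup, glue_stick, eraser, sharpener from where it was at the start of the episode above 0.05 m).
It fails at once if a standing bystander is tipped over (angle between any of mug, pen_cup, glue_stick's own z axis and vertical above 0.6 rad).
Of tall_caddy, tray_caddy only 1 to 2 are there at a start; the rules pass over those that are not, and their reading is None.
Of pad1, pad2, pad3, pad4 only 3 to 4 are there at a start; the rules pass over those that are not, and their reading is None.
At some moment in a run one of pad1, pad2, pad3, pad4 may be knocked a few centimetres aside while the robot is not near it.
It also fails if it takes over 210 s, if anything falls off the work surface, if the arm or the gripper's body presses on something with over 40 N, if the wrist force passes 120 N, or if a joint passes its speed limit or range.

## Working session

There is one attempt and no reset: what is moved stays moved. The work goes in short steps, Python scripts to look and compute and a tool call to move; the robot and the scene stay as the last step left them, time stands still between calls to the robot, and variables do not carry over. Pictures are saved under pics/ and viewed, at most 14 in all, crops included, and the job is handed in when it is done.

Besides the shell and the picture viewer there is one more tool, called after "Emit:" by a JSON object that holds its "fn" and its "kwargs", one argument or row to a line. drive_tool: Moves the arm, as the interface text tells. Its arguments: {"type":"object","properties":{"targets":{"type":"array","items":{"type":"array"}},"force":{"type":"number"}},"required":["targets"]}

```bash
mkdir -p pics; ls
python3 - <<'E'
from station import bot
import cv2,numpy as np
s=bot.get_state();print({k:np.round(v,3).tolist() for k,v in s.items()})
for n in("scene","top"):
    im=bot.get_image(n);cv2.imwrite(f"pics/{n}0.png",im[:,:,::-1]);p=bot.camera_params(n)
    print(n,p["vertical_fov"],p["cx"],p["cy"],np.round(p["R"],3).tolist(),np.round(p["t"],3).tolist(),"C",np.round(-np.array(p["R"]).T@np.array(p["t"]),3))
E
```

```text
pics
{'time': 0.0, 'q': [-1.248, 0.412, -0.013, 1.597, 0.006, 1.134, -0.082], 'joint_vel': [0.001, -0.001, 0.001, 0.001, -0.0, 0.0, -0.0], 'tau': [-0.0, -60.062, 0.682, -29.94, 0.014, 0.01, 0.0], 'eef_pos': [0.238, 0.577, 0.244], 'eef_rot': [-0.0, 0.194, 0.981, -0.001], 'force': [-0.395, 0.782, -0.516], 'torque': [0.024, -0.015, -0.013], 'finger_force': 0.0, 'width': 0.085}
scene 50.32075014325767 325.63474416093493 244.14467298419828 [[-0.101, 0.995, 0.021], [0.665, 0.083, -0.743], [-0.74, -0.061, -0.669]] [0.035, -0.218, 1.551] C [1.297 0.078 0.876]
top 44.6909618917663 325.3259326216023 241.8360853138298 [[0.019, -1.0, -0.013], [-0.991, -0.017, -0.136], [0.136, 0.015, -0.991]] [0.023, 0.541, 1.554] C [0.325 0.009 1.614]
```

View pics/scene0.png

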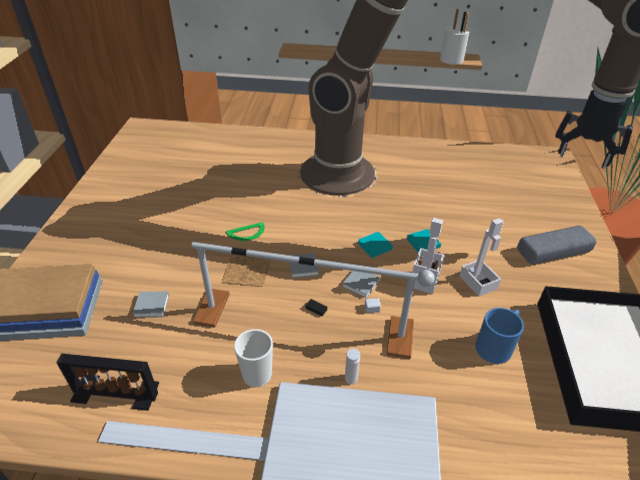

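View pics/top0.png

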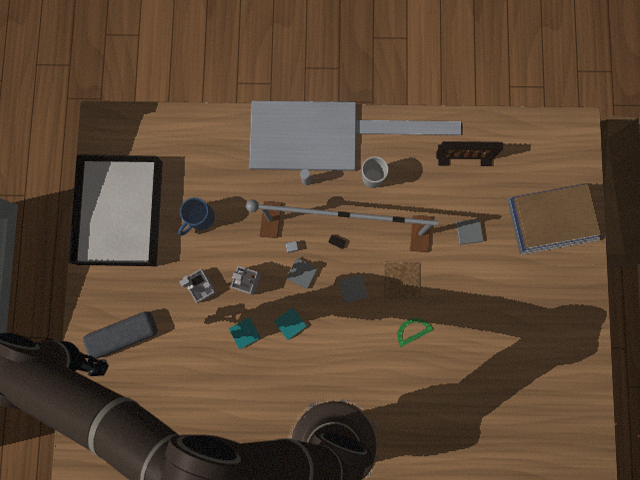

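The scene view shows the two caddies near (427,270) and (480,275), the rail from (195,245) to the knob at (427,280), and grey pads near (151,304), (303,268) and (360,283). The mat is at (246,272) and the turquoise decoys at (375,244) and (424,242). The top view agrees: caddies (244,279) and (198,285), pads (302,274), (353,289) and (470,232), mat (403,279), bands (344,214) and (398,219).

Run:
```python
import cv2
a=cv2.imread("pics/top0.png")[195:355,175:495];cv2.imwrite("pics/c1.png",cv2.convertScaleAbs(cv2.resize(a,(800,400),interpolation=cv2.INTER_CUBIC),alpha=1.5))
a=cv2.imread("pics/scene0.png")[200:350,120:520];cv2.imwrite("pics/c2.png",cv2.resize(a,(800,300),interpolation=cv2.INTER_CUBIC))
```

```text
(no output)
```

View pics/c1.png

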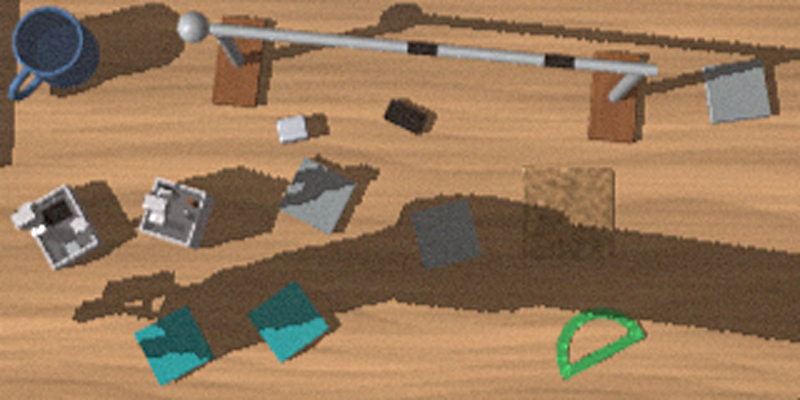

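View pics/c2.png

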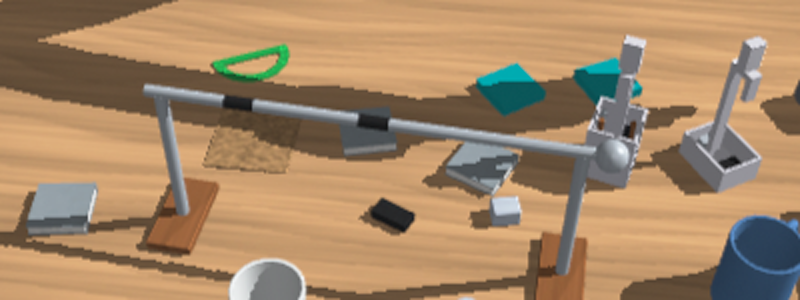

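The crops separate the candidates.
- **Pads:** the grey ones are at top (302,274), (353,289) and (470,232). The turquoise ones at (244,333) and (291,324) are decoys.
- **Caddies:** the one with the deep box and pencils at (244,279) is the tall caddy. The shallow one at (198,285) is the tray.
- **Similar things:** the white sharpener at (292,246) and the pen cup and glue stick are not part of the job.

```bash
cat > h.py <<'E'
from station import bot
import cv2,numpy as np
def cam(n):
    p=bot.camera_params(n);f=240/np.tan(np.radians(p["vertical_fov"]/2))
    return f,p["cx"],p["cy"],np.array(p["R"]),np.array(p["t"])
def ray(n,u,v):
    f,cx,cy,R,t=cam(n);d=R.T@np.array([(u-cx)/f,(v-cy)/f,1]);return -R.T@t,d
def onz(n,u,v,z):
    c,d=ray(n,u,v);return c+d*(z-c[2])/d[2]
def proj(n,X):
    f,cx,cy,R,t=cam(n);c=R@np.array(X)+t;return np.array([cx+f*c[0]/c[2],cy+f*c[1]/c[2]])
def tri(a,b):
    A=np.zeros((3,3));r=np.zeros(3);D=[]
    L=[ray(*a),ray(*b)]
    for c,d in L:
        d=d/np.linalg.norm(d);P=np.eye(3)-np.outer(d,d);A+=P;r+=P@c
    X=np.linalg.solve(A,r)
    return X
def sq(n,mask,z):
    "square on plane z: centre,angle(deg mod 90),size from mask pixels warped to the plane"
    cs,_=cv2.findContours(mask,cv2.RETR_EXTERNAL,cv2.CHAIN_APPROX_NONE)
    out=[]
    for c in cs:
        if cv2.contourArea(c)<60: continue
        w=np.array([onz(n,u,v,z)[:2] for u,v in c[:,0]],np.float32)*1000
        (x,y),(a,b),g=cv2.minAreaRect(w);m=c[:,0].mean(0)
        out.append((m.round().tolist(),round(x,1),round(y,1),round(a,1),round(b,1),round((g)%90,1)))
    return out
def grey(im,smax=70):
    h=cv2.cvtColor(im,cv2.COLOR_RGB2HSV);return ((h[:,:,1]<smax)*255).astype(np.uint8)
E
python3 - <<'E'
from h import *
im=cv2.imread("pics/top0.png")[:,:,::-1].copy()
m=grey(im);m[:195]=0;m[300:]=0;m[:,:175]=0;m[:,495:]=0
for z in(.014,):
    for o in sq("top",m,z):print(z,o)
hsv=cv2.cvtColor(im,cv2.COLOR_RGB2HSV)
# bands: dark in rail strip
v=hsv[:,:,2];b=((v<75)&(hsv[:,:,1]<110)).astype(np.uint8)*255;k=np.zeros_like(b);cv2.line(k,(275,208),(428,222),255,9);b&=k
for o in sq("top",b,.196):print("band",o)
# mat
mm=((hsv[:,:,0]>5)).astype(np.uint8)
for p in((388,264),(420,264),(385,297),(421,297)):print(p,onz("top",*p,.003).round(3))
for n,p in(("top",(252,206)),):print("knob",onz(n,*p,.19).round(3))
cv2.imwrite("pics/m.png",np.hstack([cv2.resize(im[255:305,175:275,::-1],(800,400),interpolation=cv2.INTER_NEAREST)]))
cv2.imwrite("pics/m2.png",cv2.resize(cv2.imread("pics/scene0.png")[210:300,400:510],(733,600),interpolation=cv2.INTER_NEAREST))
E
```

```text
0.014 ([353.0, 288.0], 416.5, -44.8, 64.8, 64.3, 15.0)
0.014 ([198.0, 285.0], 415.6, 383.4, 84.7, 73.9, 32.0)
0.014 ([245.0, 280.0], 435.3, 253.3, 73.7, 64.3, 74.0)
0.014 ([302.0, 273.0], 457.0, 96.7, 66.5, 63.9, 64.6)
0.014 ([292.0, 246.0], 529.9, 126.6, 27.4, 32.5, 12.6)
0.014 ([469.0, 231.0], 580.4, -363.4, 64.6, 68.4, 8.1)
0.014 ([417.0, 223.0], 590.9, -217.5, 114.2, 45.8, 85.6)
0.014 ([370.0, 217.0], 616.8, -89.5, 123.3, 14.1, 85.6)
0.014 ([294.0, 210.0], 619.1, 117.6, 285.0, 50.6, 83.3)
0.014 ([191.0, 210.0], 630.1, 409.7, 45.4, 64.8, 49.6)
0.014 ([202.0, 212.0], 622.9, 385.2, 101.5, 66.9, 28.8)
(388, 264) [ 0.486 -0.141  0.003]
(420, 264) [ 0.488 -0.229  0.003]
(385, 297) [ 0.395 -0.133  0.003]
(421, 297) [ 0.397 -0.232  0.003]
knob [0.607 0.214 0.19 ]
```

View pics/m.png

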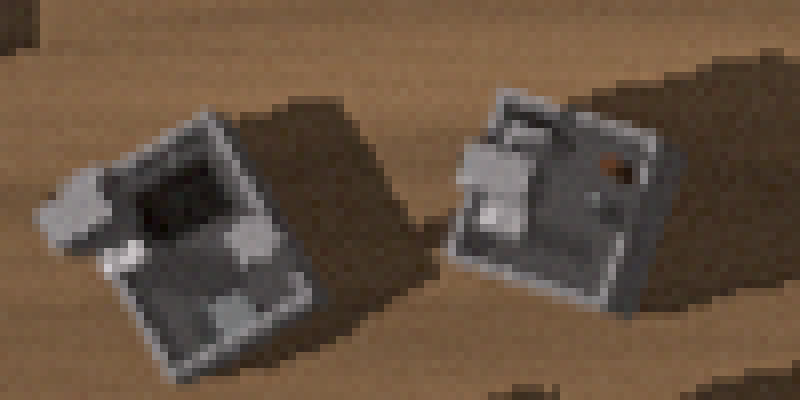

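View pics/m2.png

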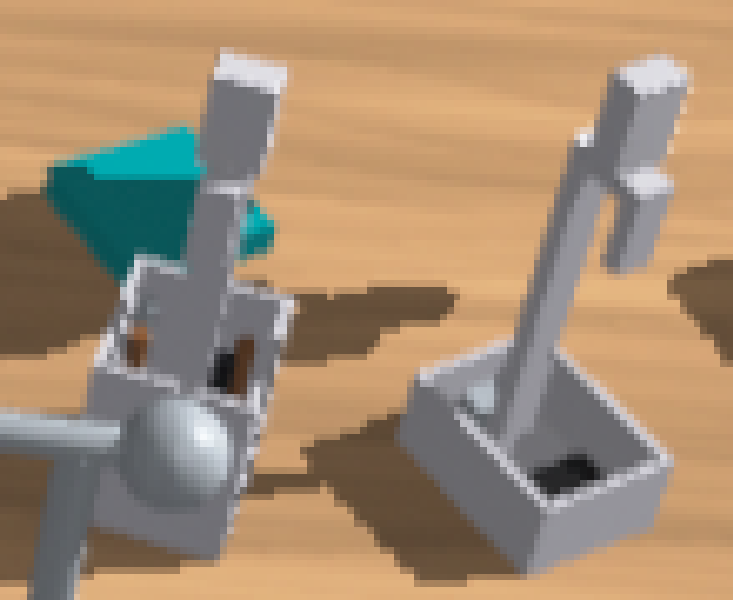

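The tab crops settle the hooks. The tray's hook tip shows on the scene-right side, which puts its +x near world yaw 32°. The tall caddy's stem faces the scene camera and its tip is hidden behind, so its +x points towards the robot, about 164°. I'll check both by projection.

Run:
```python
from h import *
for n,seg in(("top",((268,208),(428,223))),("scene",((205,247),(408,274)))):
    im=cv2.imread(f"pics/{n}0.png");g=im.max(2)
    p=np.linspace(0,1,240)[:,None]*(np.array(seg[1])-seg[0])+seg[0]
    pr=np.array([min(g[int(round(v))+d,int(round(u))] for d in(-1,0,1)) for u,v in p])
    d=np.where(pr<55)[0]
    for s in np.split(d,np.where(np.diff(d)>3)[0]+1):print(n,len(s),p[s[0]].round(1),p[s[-1]].round(1),p[s].mean(0).round(1), onz(n,*p[s].mean(0),.19).round(4),"len",np.linalg.norm(onz(n,*p[s[0]],.19)-onz(n,*p[s[-1]],.19)).round(3))
# rail centreline rows in top by brightness
im=cv2.imread("pics/top0.png");S=cv2.cvtColor(im,cv2.COLOR_BGR2HSV)[:,:,1].astype(int)
P=[]
for u in range(282,412,10):
    v0=208+(u-268)*15/160; vs=np.arange(int(v0)-6,int(v0)+8); ok=vs[(S[vs,u]<70)]
    if len(ok): P.append(onz("top",u,ok.mean(),.19)[:2])
P=np.array(P);k=np.polyfit(P[:,1],P[:,0],1);print("rail x = %.4f*y+%.4f"%tuple(k),"res",np.abs(np.polyval(k,P[:,1])-P[:,0]).max())
print("ends knob",onz("top",252,206,.19).round(3),onz("scene",427,280,.19).round(3),"far end",onz("top",434,223,.19).round(3),onz("scene",195,244,.19).round(3))
t=lambda x,y:(175+x/8,255+y/8)
tray=[onz("top",*t(*q),.034)[:2] for q in((210,110),(320,295),(180,380))]
print("tray",np.round(tray,4).tolist(),np.linalg.norm(tray[0]-tray[1]),np.linalg.norm(tray[1]-tray[2]),"c",(tray[0]+tray[2])/2, "yaw",np.degrees(np.arctan2(*(tray[0]-tray[1])[::-1])))
tall=[onz("top",*t(*q),.075)[:2] for q in((505,90),(660,130),(610,300),(450,255))]
print("tall",np.round(tall,4).tolist(),[np.linalg.norm(tall[i]-tall[(i+1)%4]).round(4) for i in range(4)],"c",np.mean(tall,0),"yaw",np.degrees(np.arctan2(*((tall[2]+tall[3]-tall[1]-tall[0])[::-1]))))
# tabs by triangulating top centres
s=lambda x,y:(400+x/6.667,210+y/6.667)
print("tabtall",tri(("top",*t(497,165)),("scene",*s(252,72))).round(4))
print("tabtray",tri(("top",*t(75,212)),("scene",*s(650,78))).round(4))
a=cv2.imread("pics/scene0.png")
for c,y in(((*np.mean(tall,0),),164),((*np.mean(tall,0),),-16),((*((tray[0]+tray[2])/2),),32)):
    r=np.radians(y);f=lambda x,z:proj("scene",[c[0]+x*np.cos(r),c[1]+x*np.sin(r),z])
    print(y,"stemtop",((f(-.013,.145)-[400,210])*6.667).round(),"stem z.09",((f(-.013,.09)-[400,210])*6.667).round(),"tip",((f(.013,.13)-[400,210])*6.667).round(),"tabtop",((f(0,.19)-[400,210])*6.667).round())
```

```text
top 18 [337.6 214.5] [349.  215.6] [343.3 215.1] [ 0.5874 -0.0128  0.19  ] len 0.028
top 17 [392.5 219.7] [403.2 220.7] [397.9 220.2] [ 0.5768 -0.1477  0.19  ] len 0.026
scene 16 [232.2 250.6] [244.9 252.3] [238.6 251.5] [ 0.5809 -0.1524  0.19  ] len 0.026
scene 17 [299.3 259.5] [312.9 261.3] [306.1 260.4] [ 0.5899 -0.0176  0.19  ] len 0.027
rail x = 0.0812*y+0.5910 res 0.0010955157258011328
ends knob [0.607 0.214 0.19 ] [0.615 0.214 0.19 ] far end [ 0.571 -0.237  0.19 ] [ 0.57  -0.243  0.19 ]
tray [[0.4616, 0.3692], [0.3995, 0.3289], [0.37, 0.375]] 0.07399769570615126 0.054701699843454285 c [0.41579441 0.37205808] yaw 32.98561685982156
tall [[0.4664, 0.2621], [0.454, 0.2103], [0.3976, 0.2248], [0.4115, 0.2782]] [np.float64(0.0533), np.float64(0.0582), np.float64(0.0551), np.float64(0.0572)] c [0.43235407 0.24384147] yaw 164.6204009149344
tabtall [0.4329 0.2451 0.1882]
tabtray [0.4163 0.3741 0.1855]
164 stemtop [217. 196.] stem z.09 [191. 319.] tip [227. 183.] tabtop [249.  66.]
-16 stemtop [235. 149.] stem z.09 [208. 270.] tip [210. 231.] tabtop [249.  66.]
32 stemtop [589. 148.] stem z.09 [551. 269.] tip [630. 229.] tabtop [648.  66.]
```

Run:
```python
from h import *
c=(.4327,.2442)
for y in(164.5,-15.5):
    r=np.radians(y)
    for nm,n,o,k in(("top","top",(175,255),8),("scene","scene",(400,210),6.667)):
        f=lambda x,z:((proj(n,[c[0]+x*np.cos(r),c[1]+x*np.sin(r),z])-o)*k).round().tolist()
        print(y,nm,"tip+17 top",f(.017,.153),"tip+17 bot",f(.017,.118),"stem-17 top",f(-.017,.153),"stem-17 z.07",f(-.017,.07),"stem-17 z.01",f(-.017,.01))
a=cv2.imread("pics/top0.png")[262:298,228:264];b=cv2.imread("pics/scene0.png")[214:274,412:448]
cv2.imwrite("pics/m3.png",np.hstack([cv2.resize(cv2.convertScaleAbs(a,alpha=1.6),(450,450),interpolation=cv2.INTER_CUBIC),cv2.resize(cv2.convertScaleAbs(b,alpha=1.5,beta=-60)[:,:],(270,450),interpolation=cv2.INTER_CUBIC)]))
```

```text
164.5 top tip+17 top [501.0, 226.0] tip+17 bot [519.0, 234.0] stem-17 top [534.0, 123.0] stem-17 z.07 [573.0, 144.0] stem-17 z.01 [598.0, 159.0]
164.5 scene tip+17 top [242.0, 124.0] tip+17 bot [225.0, 203.0] stem-17 top [220.0, 186.0] stem-17 z.07 [180.0, 370.0] stem-17 z.01 [154.0, 492.0]
-15.5 top tip+17 top [534.0, 123.0] tip+17 bot [551.0, 132.0] stem-17 top [501.0, 226.0] stem-17 z.07 [542.0, 243.0] stem-17 z.01 [569.0, 254.0]
-15.5 scene tip+17 top [220.0, 186.0] tip+17 bot [203.0, 266.0] stem-17 top [242.0, 124.0] stem-17 z.07 [202.0, 306.0] stem-17 z.01 [176.0, 428.0]
```

View pics/m3.png

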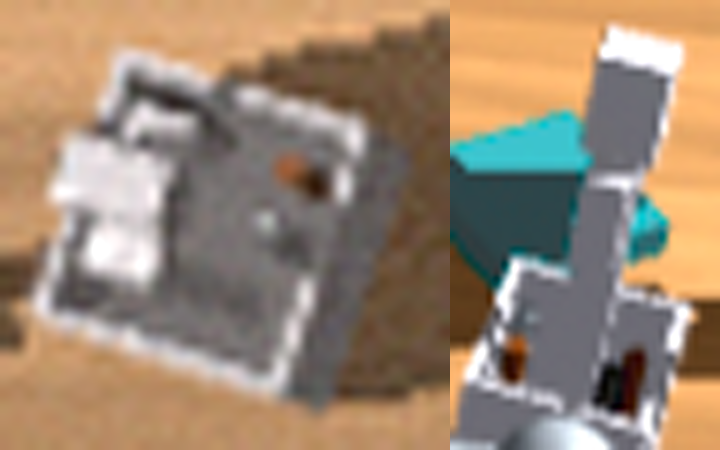

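Projection confirms 164.5° for the tall caddy, because the shadowed stem runs along its upper rim. The bands and rail agree across both views to about 5 mm. Next I compute the moves.

```bash
cat > mv.py <<'E'
import sys,numpy as np
from h import *
from scipy.spatial.transform import Rotation as Ro
def down(yaw):  # tool z down, tool y at world yaw (deg)
    a=np.radians(yaw);y=np.array([np.cos(a),np.sin(a),0]);z=np.array([0,0,-1.]);return np.array([np.cross(y,z),y,z]).T
def cur():
    s=bot.get_state();q=s["eef_rot"];return np.array(s["eef_pos"]),Ro.from_quat([q[1],q[2],q[3],q[0]]).as_matrix()
def plan(wps):
    "wps: [(x,y,z,yaw)] in m,deg: prints shift mm, turn deg, chained from the present pose"
    p,R=cur();print("now",p.round(4),"yaw y",np.degrees(np.arctan2(R[1,1],R[0,1])).round(1))
    for x,y,z,w in wps:
        T=down(w);d=R.T@(np.array([x,y,z])-p)*1000;r=Ro.from_matrix(R.T@T).as_rotvec(degrees=True)
        print((x,y,z,w),"shift",d.round(1),"turn",r.round(1));p,R=np.array([x,y,z]),T
E
python3 - <<'E'
from mv import *
for n,u,v in(("scene",409,277),("scene",203,249)):print(onz(n,u,v,.184).round(3))
plan([(.433,.2445,.27,74.5),(.433,.2445,.172,74.5),(.433,.2445,.30,74.5)])
E
```

```text
[0.605 0.181 0.184]
[ 0.576 -0.226  0.184]
now [0.2379 0.5775 0.2445] yaw y 67.6
(0.433, 0.2445, 0.27, 74.5) shift [-307.2 -233.6  -25.1] turn [-0.1 -0.  -6.9]
(0.433, 0.2445, 0.172, 74.5) shift [ 0.  0. 98.] turn [0. 0. 0.]
(0.433, 0.2445, 0.3, 74.5) shift [   0.    0. -128.] turn [0. 0. 0.]
```

Emit:
{"fn": "drive_tool", "kwargs": {
  "targets": [
    [[-307, -234, -25], [0, 0, -7], -1],
    [[-307, -234, -25], [0, 0, -7], -1],
    [[-307, -234, -25], [0, 0, -7], -1],
    [[-307, -234, -25], [0, 0, -7], -1],
    [[-307, -234, -25], [0, 0, -7], -1],
    [[-307, -234, -25], [0, 0, -7], -1],
    [[-307, -234, -25], [0, 0, -7], -1],
    [[-307, -234, -25], [0, 0, -7], -1]
  ],
  "force": 40
}}

```text
time: 0.9
eef_pos: [0.434, 0.2412, 0.2705]
eef_rot: [0.0, 0.135, 0.991, -0.0]
force: [0.4, -0.2, 0.2]
width: 0.0853
finger_force: 0.0
```

Emit:
{"fn": "drive_tool", "kwargs": {
  "targets": [
    [[0, 0, 0], [0, 0, 0], -1],
    [[0, 0, 0], [0, 0, 0], -1],
    [[0, 0, 0], [0, 0, 0], -1],
    [[0, 0, 0], [0, 0, 0], -1],
    [[0, 0, 0], [0, 0, 0], -1],
    [[0, 0, 0], [0, 0, 0], -1],
    [[0, 0, 0], [0, 0, 0], -1],
    [[0, 0, 0], [0, 0, 0], -1]
  ]
}}

```text
time: 1.7
eef_pos: [0.4327, 0.2447, 0.2703]
eef_rot: [-0.0, 0.134, 0.991, -0.0]
force: [0.2, -0.1, -0.5]
width: 0.0855
finger_force: 0.0
```

Run:
```python
from mv import *
plan([(.433,.2445,.172,74.5),(.433,.2445,.30,74.5)])
for n,o,w in(("top",(220,255),(60,50)),("scene",(380,180),(80,100))):
    im=bot.get_image(n)[:,:,::-1];cv2.imwrite(f"pics/{n}1.png",im)
a=cv2.imread("pics/top1.png")[225:315,180:300];b=cv2.imread("pics/scene1.png")[170:290,380:520]
cv2.imwrite("pics/g1.png",np.hstack([cv2.resize(a,(400,300)),cv2.resize(b,(350,300))]))
```

```text
now [0.4327 0.2447 0.2703] yaw y 74.6
(0.433, 0.2445, 0.172, 74.5) shift [-0.4 -0.1 98.3] turn [-0.  -0.   0.1]
(0.433, 0.2445, 0.3, 74.5) shift [   0.    0. -128.] turn [0. 0. 0.]
```

View pics/g1.png

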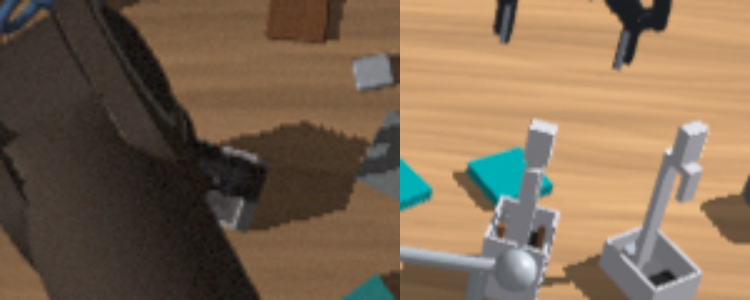

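The gripper is above the tall tab, with the fingers at crop (505,25) and (622,60) straddling the tab at (542,130). Next I go down, grip and lift.

Emit:
{"fn": "drive_tool", "kwargs": {
  "targets": [
    [[0, 0, 25], [0, 0, 0], -1],
    [[0, 0, 50], [0, 0, 0], -1],
    [[0, 0, 75], [0, 0, 0], -1],
    [[0, 0, 98], [0, 0, 0], -1],
    [[0, 0, 98], [0, 0, 0], -1],
    [[0, 0, 98], [0, 0, 0], -1],
    [[0, 0, 98], [0, 0, 0], 1],
    [[0, 0, 98], [0, 0, 0], 1]
  ]
}}

```text
time: 2.6
eef_pos: [0.4335, 0.245, 0.1736]
eef_rot: [0.001, 0.134, 0.991, 0.001]
force: [-0.2, 0.8, -0.4]
width: 0.0591
finger_force: 0.0
```

Emit:
{"fn": "drive_tool", "kwargs": {
  "targets": [
    [[0, 0, 0], [0, 0, 0], 1],
    [[0, 0, 0], [0, 0, 0], 1],
    [[0, 0, 0], [0, 0, 0], 1],
    [[0, 0, 0], [0, 0, 0], 1],
    [[0, 0, 0], [0, 0, 0], 1],
    [[0, 0, 0], [0, 0, 0], 1],
    [[0, 0, 0], [0, 0, 0], 1],
    [[0, 0, 0], [0, 0, 0], 1]
  ]
}}

```text
time: 3.4
eef_pos: [0.4331, 0.2446, 0.1728]
eef_rot: [0.0, 0.134, 0.991, 0.0]
force: [-0.4, -2.4, 5.3]
width: 0.0214
finger_force: 40.1
```

Run:
```python
from mv import *
s=bot.get_state();print(s["width"],s["finger_force"],s["force"])
plan([(.433,.2445,.30,74.5),(.433,.2445,.30,14.5),(.433,.2445,.30,-45.5),(.48,.105,.30,-94.6),(.48,.105,.265,-94.6),(.5996,.105,.265,-94.6)])
```

```text
0.021359187332257615 40.11592090129852 [-0.42957164 -2.36716522  5.30485262]
now [0.4331 0.2446 0.1728] yaw y 74.6
(0.433, 0.2445, 0.3, 74.5) shift [ 0.000e+00 -1.000e-01 -1.272e+02] turn [0.  0.  0.1]
(0.433, 0.2445, 0.3, 14.5) shift [0. 0. 0.] turn [ 0.  0. 60.]
(0.433, 0.2445, 0.3, -45.5) shift [0. 0. 0.] turn [ 0.  0. 60.]
(0.48, 0.105, 0.3, -94.6) shift [-64.3 132.4   0. ] turn [ 0.   0.  49.1]
(0.48, 0.105, 0.265, -94.6) shift [ 0.  0. 35.] turn [0. 0. 0.]
(0.5996, 0.105, 0.265, -94.6) shift [119.2  -9.6   0. ] turn [0. 0. 0.]
```

Emit:
{"fn": "drive_tool", "kwargs": {
  "targets": [
    [[0, 0, -8], [0, 0, 0], 1],
    [[0, 0, -25], [0, 0, 0], 1],
    [[0, 0, -45], [0, 0, 0], 1],
    [[0, 0, -65], [0, 0, 0], 1],
    [[0, 0, -85], [0, 0, 0], 1],
    [[0, 0, -105], [0, 0, 0], 1],
    [[0, 0, -122], [0, 0, 0], 1],
    [[0, 0, -127], [0, 0, 0], 1]
  ]
}}

```text
time: 4.2
eef_pos: [0.4332, 0.2449, 0.3011]
eef_rot: [0.001, 0.134, 0.991, 0.001]
force: [0.2, 0.3, -1.6]
width: 0.0211
finger_force: 39.4
```

Emit:
{"fn": "drive_tool", "kwargs": {
  "targets": [
    [[0, 0, 0], [0, 0, 4], 1],
    [[0, 0, 0], [0, 0, 12], 1],
    [[0, 0, 0], [0, 0, 20], 1],
    [[0, 0, 0], [0, 0, 28], 1],
    [[0, 0, 0], [0, 0, 36], 1],
    [[0, 0, 0], [0, 0, 44], 1],
    [[0, 0, 0], [0, 0, 52], 1],
    [[0, 0, 0], [0, 0, 60], 1]
  ]
}}

```text
time: 5.0
eef_pos: [0.4323, 0.2443, 0.2984]
eef_rot: [-0.0, 0.614, 0.79, -0.001]
force: [-0.1, 0.4, -2.4]
width: 0.0213
finger_force: 39.3
```

Emit:
{"fn": "drive_tool", "kwargs": {
  "targets": [
    [[0, 0, 0], [0, 0, 8], 1],
    [[0, 0, 0], [0, 0, 16], 1],
    [[0, 0, 0], [0, 0, 24], 1],
    [[0, 0, 0], [0, 0, 32], 1],
    [[0, 0, 0], [0, 0, 40], 1],
    [[0, 0, 0], [0, 0, 48], 1],
    [[0, 0, 0], [0, 0, 55], 1],
    [[0, 0, 0], [0, 0, 60], 1]
  ]
}}

```text
time: 5.8
eef_pos: [0.4323, 0.2443, 0.2985]
eef_rot: [0.0, 0.926, 0.377, -0.001]
force: [-0.5, 0.1, -1.5]
width: 0.0212
finger_force: 39.3
```

Emit:
{"fn": "drive_tool", "kwargs": {
  "targets": [
    [[-8, 16, 0], [0, 0, 6], 1],
    [[-16, 33, 0], [0, 0, 13], 1],
    [[-25, 51, 0], [0, 0, 20], 1],
    [[-34, 70, 0], [0, 0, 27], 1],
    [[-43, 90, 0], [0, 0, 34], 1],
    [[-53, 110, 0], [0, 0, 41], 1],
    [[-61, 125, 0], [0, 0, 46], 1],
    [[-64, 132, 0], [0, 0, 49], 1]
  ]
}}

```text
time: 6.6
eef_pos: [0.4798, 0.1036, 0.2987]
eef_rot: [0.0, 0.999, -0.041, -0.0]
force: [0.1, 0.1, -2.5]
width: 0.0214
finger_force: 39.4
```

Run:
```python
from mv import *
s=bot.get_state();print(s["width"],s["finger_force"],s["force"],np.round(s["q"],2))
plan([(.48,.105,.265,-94.6),(.5996,.105,.265,-94.6),(.5996,.105,.222,-94.6)])
im=bot.get_image("scene")[:,:,::-1];cv2.imwrite("pics/s2.png",im[130:380,180:560])
cv2.imwrite("pics/s2.png",cv2.resize(im[130:380,180:560],(760,500)))
```

```text
0.021422131642158573 39.409167766571045 [ 0.09964393  0.13895379 -2.54182452] [-0.78  0.13  0.53  1.86 -0.07  1.17 -1.88]
now [0.4798 0.1036 0.2987] yaw y -94.7
(0.48, 0.105, 0.265, -94.6) shift [ 0.1 -1.4 33.7] turn [ 0.1  0.  -0.1]
(0.5996, 0.105, 0.265, -94.6) shift [119.2  -9.6   0. ] turn [0. 0. 0.]
(0.5996, 0.105, 0.222, -94.6) shift [ 0.  0. 43.] turn [0. 0. 0.]
```

View pics/s2.png

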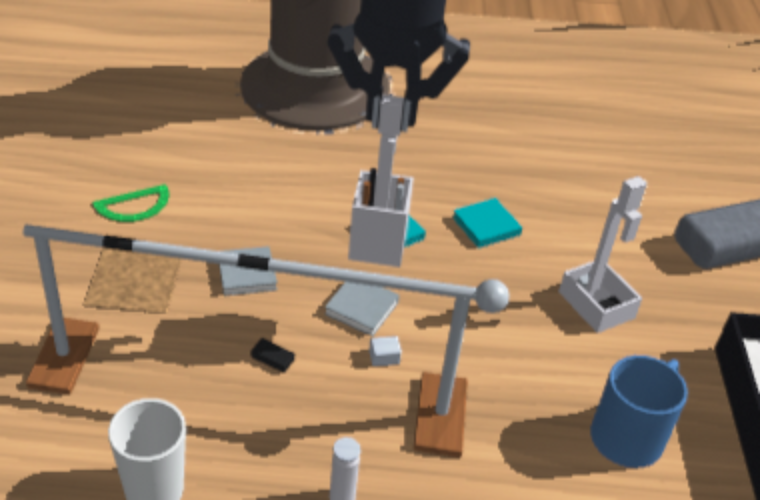

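The caddy hangs upright in the grip at (390,200). Before engaging I check which way the tip faces.

Run:
```python
from mv import *
im=bot.get_image("scene")[:,:,::-1]
r=np.radians(-4.7);p,_=cur();u=p[2]-.172
for lab,s in(("tip to +x",0),("reverse",np.pi)):
    f=lambda x,z:((proj("scene",[p[0]+x*np.cos(r+s),p[1]+x*np.sin(r+s),u+z])-[345,160])*6).round().tolist()
    print(lab,"tiptop",f(.017,.153),"tipbot",f(.017,.118),"stemtop",f(-.009,.153),"stem.118",f(-.009,.118),"stem.02",f(-.009,.02),"frontrim",f(.03 if s==0 else -.03,.075))
c=im[160:260,345:400];cv2.imwrite("pics/s3.png",cv2.convertScaleAbs(cv2.resize(c,(330,600),interpolation=cv2.INTER_CUBIC),alpha=1.7,beta=-80))
```

```text
tip to +x tiptop [172.0, 235.0] tipbot [164.0, 320.0] stemtop [181.0, 189.0] stem.118 [172.0, 273.0] stem.02 [150.0, 490.0] frontrim [149.0, 444.0]
reverse tiptop [184.0, 175.0] tipbot [175.0, 259.0] stemtop [175.0, 221.0] stem.118 [166.0, 306.0] stem.02 [144.0, 523.0] frontrim [149.0, 444.0]
```

View pics/s3.png

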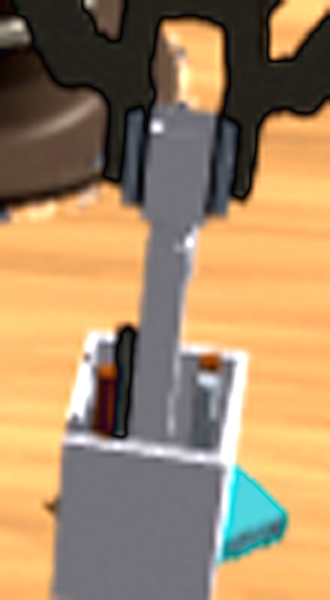

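Not conclusive from this side, so I turn the caddy 45° to see the slot in profile.

Emit:
{"fn": "drive_tool", "kwargs": {
  "targets": [
    [[0, 0, 0], [0, 0, -6], 1],
    [[0, 0, 0], [0, 0, -14], 1],
    [[0, 0, 0], [0, 0, -22], 1],
    [[0, 0, 0], [0, 0, -30], 1],
    [[0, 0, 0], [0, 0, -38], 1],
    [[0, 0, 0], [0, 0, -46], 1],
    [[0, 0, 0], [0, 0, -52], 1],
    [[0, 0, 0], [0, 0, -56], 1]
  ]
}}

```text
time: 7.5
eef_pos: [0.4794, 0.1065, 0.2988]
eef_rot: [-0.0, 0.899, 0.439, -0.0]
force: [-0.4, 0.3, -0.8]
width: 0.0214
finger_force: 39.5
```

Run:
```python
from mv import *
im=bot.get_image("scene")[:,:,::-1]
c=im[160:260,345:400];cv2.imwrite("pics/s4.png",cv2.convertScaleAbs(cv2.resize(c,(330,600),interpolation=cv2.INTER_CUBIC),alpha=1.7,beta=-80))
```

```text
(no output)
```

View pics/s4.png

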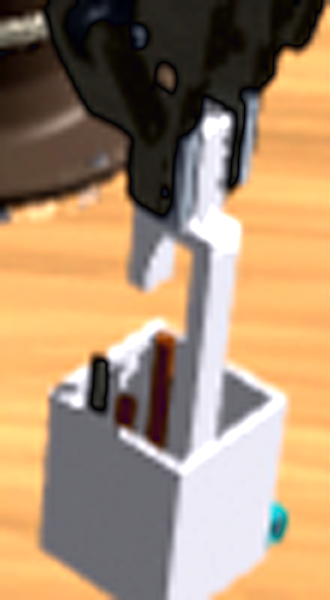

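Good that I checked: the stem is on the scene-right side and the tip at (150,270) is behind-left, so the hook faces the other way (initial yaw -15.5°). I turn it a further -124° about tool z, so tool y ends at 85.4°.

Emit:
{"fn": "drive_tool", "kwargs": {
  "targets": [
    [[0, 0, 0], [0, 0, -6], 1],
    [[0, 0, 0], [0, 0, -14], 1],
    [[0, 0, 0], [0, 0, -22], 1],
    [[0, 0, 0], [0, 0, -30], 1],
    [[0, 0, 0], [0, 0, -38], 1],
    [[0, 0, 0], [0, 0, -46], 1],
    [[0, 0, 0], [0, 0, -54], 1],
    [[0, 0, 0], [0, 0, -62], 1]
  ]
}}

```text
time: 8.35
eef_pos: [0.4795, 0.1063, 0.2988]
eef_rot: [-0.0, 0.545, 0.839, -0.0]
force: [-0.7, 0.2, -2.3]
width: 0.0212
finger_force: 39.5
```

Emit:
{"fn": "drive_tool", "kwargs": {
  "targets": [
    [[0, 0, 0], [0, 0, -8], 1],
    [[0, 0, 0], [0, 0, -16], 1],
    [[0, 0, 0], [0, 0, -24], 1],
    [[0, 0, 0], [0, 0, -32], 1],
    [[0, 0, 0], [0, 0, -40], 1],
    [[0, 0, 0], [0, 0, -48], 1],
    [[0, 0, 0], [0, 0, -56], 1],
    [[0, 0, 0], [0, 0, -62], 1]
  ]
}}

```text
time: 9.15
eef_pos: [0.4795, 0.1063, 0.2988]
eef_rot: [-0.0, 0.035, 0.999, -0.0]
force: [0.0, 0.6, -0.9]
width: 0.0214
finger_force: 39.5
```

Run:
```python
from mv import *
s=bot.get_state();print(s["width"],s["force"],np.round(s["q"],2))
plan([(.48,.105,.265,85.4),(.5996,.105,.265,85.4),(.5996,.105,.222,85.4)])
```

```text
0.021443937418661102 [ 0.01736561  0.61724377 -0.94758777] [-0.53  0.13  0.24  1.85 -0.03  1.17  1.22]
now [0.4795 0.1063 0.2988] yaw y 86.0
(0.48, 0.105, 0.265, 85.4) shift [-0.6 -1.3 33.8] turn [-0.  -0.   0.6]
(0.5996, 0.105, 0.265, 85.4) shift [-119.2    9.6    0. ] turn [0. 0. 0.]
(0.5996, 0.105, 0.222, 85.4) shift [ 0.  0. 43.] turn [0. 0. 0.]
```

Emit:
{"fn": "drive_tool", "kwargs": {
  "targets": [
    [[0, 0, 10], [0, 0, 0], 1],
    [[0, 0, 24], [0, 0, 0], 1],
    [[0, 0, 34], [0, 0, 0], 1],
    [[-15, 0, 34], [0, 0, 0], 1],
    [[-30, 2, 34], [0, 0, 0], 1],
    [[-45, 3, 34], [0, 0, 0], 1],
    [[-60, 4, 34], [0, 0, 0], 1],
    [[-70, 5, 34], [0, 0, 0], 1]
  ]
}}

```text
time: 9.95
eef_pos: [0.5507, 0.1054, 0.2643]
eef_rot: [-0.0, 0.039, 0.999, -0.0]
force: [-0.2, -1.0, -1.9]
width: 0.0219
finger_force: 39.4
```

Emit:
{"fn": "drive_tool", "kwargs": {
  "targets": [
    [[-10, 1, 0], [0, 0, 0], 1],
    [[-20, 1, 0], [0, 0, 0], 1],
    [[-30, 2, 0], [0, 0, 0], 1],
    [[-40, 3, 0], [0, 0, 0], 1],
    [[-50, 3, 0], [0, 0, 0], 1],
    [[-50, 3, 0], [0, 0, 0], 1],
    [[-50, 3, 0], [0, 0, 0], 1],
    [[-50, 3, 0], [0, 0, 0], 1]
  ]
}}

```text
time: 10.75
eef_pos: [0.5999, 0.1044, 0.2652]
eef_rot: [-0.0, 0.038, 0.999, 0.0]
force: [0.6, -0.3, -0.9]
width: 0.0214
finger_force: 39.4
```

Run:
```python
from mv import *
s=bot.get_state();print(s["width"],s["force"])
plan([(.5996,.105,.230,85.4),(.5996,.105,.222,85.4)])
for n in("scene","top"):cv2.imwrite(f"pics/{n}5.png",bot.get_image(n)[:,:,::-1])
c=cv2.imread("pics/scene5.png")[190:310,320:460];d=cv2.imread("pics/top5.png")[180:270,230:340]
cv2.imwrite("pics/s5.png",np.hstack([cv2.resize(c,(525,450)),cv2.resize(d,(275,225))]) if 0 else cv2.resize(c,(700,600),interpolation=cv2.INTER_CUBIC))
```

```text
0.021441807404996946 [ 0.62127319 -0.26414087 -0.88777114]
now [0.5999 0.1044 0.2652] yaw y 85.6
(0.5996, 0.105, 0.23, 85.4) shift [ 0.3  0.6 35.2] turn [ 0.  -0.   0.2]
(0.5996, 0.105, 0.222, 85.4) shift [0. 0. 8.] turn [0. 0. 0.]
```

View pics/s5.png

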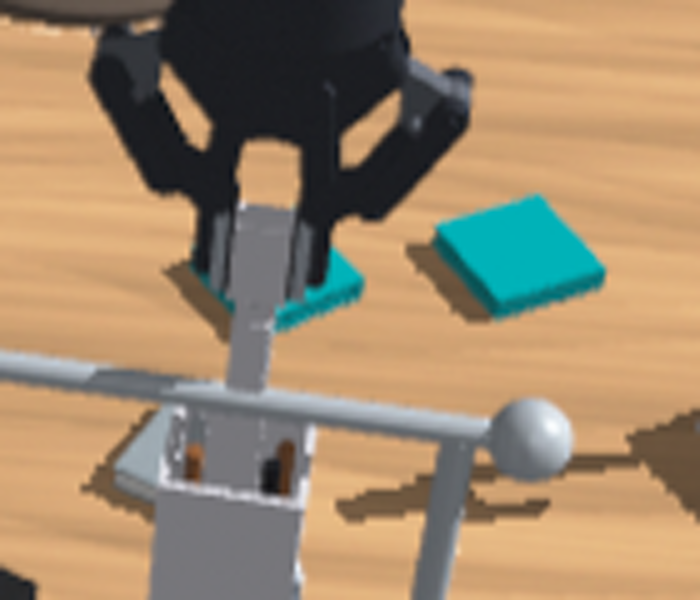

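The caddy is at the rail with its tip above the bar, at about (250,385) in the crop. I lower it until it seats, watching the force.

Emit:
{"fn": "drive_tool", "kwargs": {
  "targets": [
    [[0, 0, 5], [0, 0, 0], 1],
    [[0, 0, 10], [0, 0, 0], 1],
    [[0, 0, 15], [0, 0, 0], 1],
    [[0, 0, 20], [0, 0, 0], 1],
    [[0, 0, 25], [0, 0, 0], 1],
    [[0, 0, 30], [0, 0, 0], 1],
    [[0, 0, 34], [0, 0, 0], 1],
    [[0, 0, 34], [0, 0, 0], 1]
  ]
}}

```text
time: 11.65
eef_pos: [0.5999, 0.1044, 0.2305]
eef_rot: [-0.001, 0.038, 0.999, -0.0]
force: [0.4, 0.1, -2.2]
width: 0.0215
finger_force: 39.4
```

Emit:
{"fn": "drive_tool", "kwargs": {
  "targets": [
    [[0, 0, 1], [0, 0, 0], 1],
    [[0, 0, 2], [0, 0, 0], 1],
    [[0, 0, 3], [0, 0, 0], 1],
    [[0, 0, 4], [0, 0, 0], 1],
    [[0, 0, 5], [0, 0, 0], 1],
    [[0, 0, 6], [0, 0, 0], 1],
    [[0, 0, 7], [0, 0, 0], 1],
    [[0, 0, 7], [0, 0, 0], 1]
  ]
}}

```text
time: 12.45
eef_pos: [0.6001, 0.1044, 0.2241]
eef_rot: [-0.0, 0.038, 0.999, -0.0]
force: [0.0, 0.9, -1.6]
width: 0.0215
finger_force: 39.4
```

Emit:
{"fn": "drive_tool", "kwargs": {
  "targets": [
    [[0, 0, 0], [0, 0, 0], 1],
    [[0, 0, 1], [0, 0, 0], 1],
    [[0, 0, 1], [0, 0, 0], 1],
    [[0, 0, 2], [0, 0, 0], 1],
    [[0, 0, 2], [0, 0, 0], 1],
    [[0, 0, 2], [0, 0, 0], 1],
    [[0, 0, 2], [0, 0, 0], 1],
    [[0, 0, 2], [0, 0, 0], 1]
  ]
}}

```text
time: 13.25
eef_pos: [0.6004, 0.1045, 0.2236]
eef_rot: [0.001, 0.038, 0.999, 0.0]
force: [-2.4, -1.7, 8.4]
width: 0.0211
finger_force: 40.8
```

Seated: 8 N upward at TCP z = 0.2236, where 0.224 was expected. I ease up 2 mm and slide.

Run:
```python
from mv import *
plan([(.0812*.1045+.591,.1045,.2236,85.4),(.0812*-.03+.591,-.03,.225,85.4),(.0812*-.15+.591,-.15,.225,85.4)])
```

```text
now [0.6004 0.1045 0.2236] yaw y 85.6
(0.5994854, 0.1045, 0.2236, 85.4) shift [ 1.  -0.1 -0. ] turn [0.  0.1 0.2]
(0.588564, -0.03, 0.225, 85.4) shift [ 1.000e-01 -1.349e+02 -1.400e+00] turn [0. 0. 0.]
(0.57882, -0.15, 0.225, 85.4) shift [ 1.000e-01 -1.204e+02  0.000e+00] turn [0. 0. 0.]
```

Emit:
{"fn": "drive_tool", "kwargs": {
  "targets": [
    [[0, 0, -2], [0, 0, 0], 1],
    [[0, -15, -3], [0, 0, 0], 1],
    [[1, -35, -3], [0, 0, 0], 1],
    [[1, -55, -3], [0, 0, 0], 1],
    [[1, -75, -3], [0, 0, 0], 1],
    [[1, -95, -3], [0, 0, 0], 1],
    [[1, -115, -3], [0, 0, 0], 1],
    [[1, -135, -3], [0, 0, 0], 1]
  ]
}}

```text
time: 14.05
eef_pos: [0.5883, -0.0323, 0.225]
eef_rot: [-0.0, 0.039, 0.999, -0.0]
force: [-0.3, 0.4, -1.5]
width: 0.0211
finger_force: 39.5
```

Emit:
{"fn": "drive_tool", "kwargs": {
  "targets": [
    [[0, -20, 0], [0, 0, 0], 1],
    [[0, -40, 0], [0, 0, 0], 1],
    [[0, -60, 0], [0, 0, 0], 1],
    [[0, -80, 0], [0, 0, 0], 1],
    [[0, -100, 0], [0, 0, 0], 1],
    [[0, -115, 0], [0, 0, 0], 1],
    [[0, -120, 0], [0, 0, 0], 1],
    [[0, -120, 0], [0, 0, 0], 1]
  ]
}}

```text
time: 14.85
eef_pos: [0.5794, -0.1507, 0.2251]
eef_rot: [-0.0, 0.039, 0.999, -0.0]
force: [0.0, 0.2, -2.1]
width: 0.0214
finger_force: 39.5
```

Run:
```python
from mv import *
s=bot.get_state();print(s["width"],s["force"]);plan([(.5788,-.15,.2236,85.4)])
for n in("scene","top"):cv2.imwrite(f"pics/{n}6.png",bot.get_image(n)[:,:,::-1])
p,_=cur()
for n in("scene","top"):print(n,"hook proj",proj(n,[p[0],p[1],.2]).round(1),"band -7.5..7.5 ends",)
c=cv2.imread("pics/scene6.png")[200:290,190:310];d=cv2.imread("pics/top6.png")[180:270,340:460]
cv2.imwrite("pics/s6.png",np.hstack([cv2.resize(c,(400,300),interpolation=cv2.INTER_CUBIC),cv2.resize(d,(400,300),interpolation=cv2.INTER_CUBIC)]))
```

```text
0.021376718877563424 [ 0.02555715  0.23376634 -2.07933721]
now [ 0.5794 -0.1507  0.2251] yaw y 85.5
(0.5788, -0.15, 0.2236, 85.4) shift [0.6 0.6 1.5] turn [-0.  -0.   0.1]
scene hook proj [240.  247.5] band -7.5..7.5 ends
top hook proj [398.8 218.3] band -7.5..7.5 ends
```

View pics/s6.png

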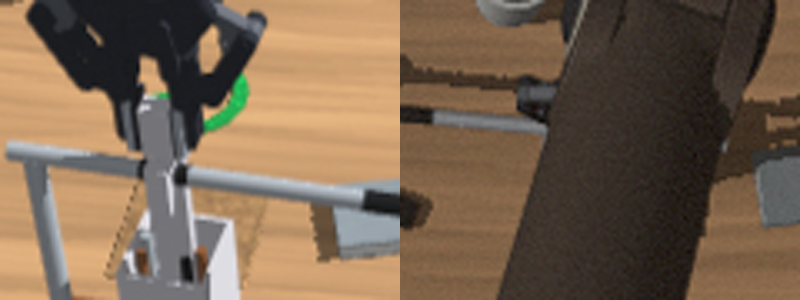

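In the scene crop the band shows on both sides of the hook, at (142,168) and (181,173), and its centre (162) matches the hook's to within 2 mm. I lower slightly and release.

Emit:
{"fn": "drive_tool", "kwargs": {
  "targets": [
    [[0, 0, 1], [0, 0, 0], 1],
    [[0, 0, 2], [0, 0, 0], 1],
    [[0, 0, 2], [0, 0, 0], 1],
    [[0, 0, 2], [0, 0, 0], -1],
    [[0, 0, 2], [0, 0, 0], -1],
    [[0, 0, 2], [0, 0, 0], -1],
    [[0, 0, 2], [0, 0, 0], -1],
    [[0, 0, 2], [0, 0, 0], -1]
  ]
}}

```text
time: 15.75
eef_pos: [0.5797, -0.1498, 0.2232]
eef_rot: [-0.0, 0.038, 0.999, -0.0]
force: [0.6, -0.5, 0.3]
width: 0.0852
finger_force: 0.0
```

Emit:
{"fn": "drive_tool", "kwargs": {
  "targets": [
    [[0, 0, 0], [0, 0, 0], -1],
    [[0, 0, 0], [0, 0, 0], -1],
    [[0, 0, -20], [0, 0, 0], -1],
    [[0, 0, -40], [0, 0, 0], -1],
    [[0, 0, -60], [0, 0, 0], -1],
    [[0, 0, -80], [0, 0, 0], -1],
    [[0, 0, -85], [0, 0, 0], -1],
    [[0, 0, -85], [0, 0, 0], -1]
  ]
}}

```text
time: 16.55
eef_pos: [0.5799, -0.1499, 0.3087]
eef_rot: [0.001, 0.038, 0.999, -0.0]
force: [-0.5, 0.0, 0.9]
width: 0.0852
finger_force: 0.0
```

Run:
```python
from mv import *
s=bot.get_state();print(s["width"],s["force"])
# tray: caddy yaw 33 -> tool y 123
plan([(.416,.373,.30,123),(.416,.373,.172,123),(.416,.373,.30,123),(.48,.105,.30,85.4),(.5995,.105,.265,85.4)])
```

```text
0.0851983125411949 [-0.51343457  0.01904082  0.91052613]
now [ 0.5799 -0.1499  0.3087] yaw y 85.6
(0.416, 0.373, 0.3, 123) shift [203.5 508.8   8.4] turn [ -0.    0.1 -37.4]
(0.416, 0.373, 0.172, 123) shift [  0.   0. 128.] turn [0. 0. 0.]
(0.416, 0.373, 0.3, 123) shift [   0.    0. -128.] turn [0. 0. 0.]
(0.48, 0.105, 0.3, 85.4) shift [  92.3 -259.6    0. ] turn [ 0.   0.  37.6]
(0.5995, 0.105, 0.265, 85.4) shift [-119.1    9.6   35. ] turn [0. 0. 0.]
```

Emit:
{"fn": "drive_tool", "kwargs": {
  "targets": [
    [[12, 32, 8], [0, 0, -4], -1],
    [[28, 75, 8], [0, 0, -8], -1],
    [[46, 118, 8], [0, 0, -12], -1],
    [[64, 161, 8], [0, 0, -16], -1],
    [[82, 204, 8], [0, 0, -20], -1],
    [[100, 247, 8], [0, 0, -24], -1],
    [[116, 290, 8], [0, 0, -28], -1],
    [[132, 333, 8], [0, 0, -32], -1]
  ]
}}

```text
time: 17.35
eef_pos: [0.4721, 0.1939, 0.2991]
eef_rot: [-0.001, -0.24, 0.971, -0.0]
force: [1.1, -0.3, -0.0]
width: 0.0853
finger_force: 0.0
```

Run:
```python
from mv import *
plan([(.416,.373,.27,123),(.416,.373,.172,123)])
for n in("scene","top"):cv2.imwrite(f"pics/{n}7.png",bot.get_image(n)[:,:,::-1])
```

```text
now [0.4721 0.1939 0.2991] yaw y 117.8
(0.416, 0.373, 0.27, 123) shift [-33.9 184.6  29.1] turn [ 0.  -0.1 -5.2]
(0.416, 0.373, 0.172, 123) shift [ 0.  0. 98.] turn [0. 0. 0.]
```

Emit:
{"fn": "drive_tool", "kwargs": {
  "targets": [
    [[-5, 25, 10], [0, 0, -2], -1],
    [[-14, 70, 20], [0, 0, -4], -1],
    [[-22, 115, 29], [0, 0, -5], -1],
    [[-30, 155, 29], [0, 0, -5], -1],
    [[-34, 185, 29], [0, 0, -5], -1],
    [[-34, 185, 29], [0, 0, -5], -1],
    [[-34, 185, 29], [0, 0, -5], -1],
    [[-34, 185, 29], [0, 0, -5], -1]
  ]
}}

```text
time: 18.25
eef_pos: [0.4186, 0.3706, 0.2705]
eef_rot: [-0.0, -0.28, 0.96, -0.001]
force: [0.3, 0.2, 0.2]
width: 0.085
finger_force: 0.0
```

Run:
```python
from mv import *
plan([(.416,.373,.172,123)])
```

```text
now [0.4186 0.3706 0.2705] yaw y 122.5
(0.416, 0.373, 0.172, 123) shift [ 0.7  3.5 98.5] turn [-0.1 -0.1 -0.5]
```

Emit:
{"fn": "drive_tool", "kwargs": {
  "targets": [
    [[1, 3, 25], [0, 0, 0], -1],
    [[1, 3, 50], [0, 0, 0], -1],
    [[1, 3, 75], [0, 0, 0], -1],
    [[1, 3, 98], [0, 0, 0], -1],
    [[1, 3, 98], [0, 0, 0], -1],
    [[1, 3, 98], [0, 0, 0], -1],
    [[1, 3, 98], [0, 0, 0], 1],
    [[1, 3, 98], [0, 0, 0], 1]
  ]
}}

```text
time: 19.05
eef_pos: [0.4162, 0.3744, 0.1747]
eef_rot: [0.001, -0.281, 0.96, 0.001]
force: [0.4, -0.1, 0.0]
width: 0.0593
finger_force: 0.0
```

Emit:
{"fn": "drive_tool", "kwargs": {
  "targets": [
    [[0, 0, 0], [0, 0, 0], 1],
    [[0, 0, 0], [0, 0, 0], 1],
    [[0, 0, 0], [0, 0, 0], 1],
    [[0, 0, 0], [0, 0, 0], 1],
    [[0, 0, 0], [0, 0, 0], 1],
    [[0, 0, 0], [0, 0, 0], 1],
    [[0, 0, 0], [0, 0, 0], 1],
    [[0, 0, 0], [0, 0, 0], 1]
  ]
}}

```text
time: 19.85
eef_pos: [0.4159, 0.3742, 0.1738]
eef_rot: [0.0, -0.281, 0.96, 0.0]
force: [1.4, -0.8, 5.5]
width: 0.0214
finger_force: 40.4
```

Emit:
{"fn": "drive_tool", "kwargs": {
  "targets": [
    [[0, 0, -8], [0, 0, 0], 1],
    [[0, 0, -25], [0, 0, 0], 1],
    [[0, 0, -45], [0, 0, 0], 1],
    [[0, 0, -65], [0, 0, 0], 1],
    [[0, 0, -85], [0, 0, 0], 1],
    [[0, 0, -105], [0, 0, 0], 1],
    [[0, 0, -122], [0, 0, 0], 1],
    [[0, 0, -127], [0, 0, 0], 1]
  ]
}}

```text
time: 20.65
eef_pos: [0.4155, 0.3745, 0.3019]
eef_rot: [0.001, -0.281, 0.96, 0.001]
force: [0.6, 0.2, -1.2]
width: 0.0214
finger_force: 39.4
```

Run:
```python
from mv import *
s=bot.get_state();print(s["width"],s["force"])
plan([(.48,.105,.30,85.4),(.48,.105,.265,85.4),(.5995,.105,.265,85.4)])
for n in("scene","top"):cv2.imwrite(f"pics/{n}8.png",bot.get_image(n)[:,:,::-1])
# is the tall caddy hanging: white-ish rows, pads
im=cv2.imread("pics/top8.png")[:,:,::-1].copy();m=grey(im);m[:195]=0;m[300:]=0;m[:,:285]=0;m[:,495:]=0
for o in sq("top",m,.014):print(o)
```

```text
0.021355520439989964 [ 0.58346258  0.19152228 -1.24913941]
now [0.4155 0.3745 0.3019] yaw y 122.6
(0.48, 0.105, 0.3, 85.4) shift [  91.  -261.8    1.6] turn [ 0.1  0.1 37.2]
(0.48, 0.105, 0.265, 85.4) shift [ 0.  0. 35.] turn [0. 0. 0.]
(0.5995, 0.105, 0.265, 85.4) shift [-119.1    9.6    0. ] turn [0. 0. 0.]
([353.0, 288.0], 416.9, -45.1, 64.2, 65.1, 14.9)
([302.0, 273.0], 457.1, 96.8, 64.3, 63.9, 64.6)
([292.0, 246.0], 529.8, 126.8, 27.4, 33.0, 12.4)
([459.0, 235.0], 569.3, -333.9, 64.9, 67.7, 8.1)
([367.0, 218.0], 603.5, -62.5, 425.0, 76.3, 84.9)
```

Emit:
{"fn": "drive_tool", "kwargs": {
  "targets": [
    [[4, -12, 0], [0, 0, 2], 1],
    [[10, -30, 0], [0, 0, 5], 1],
    [[17, -50, 0], [0, 0, 8], 1],
    [[24, -70, 0], [0, 0, 11], 1],
    [[32, -92, 0], [0, 0, 14], 1],
    [[40, -114, 0], [0, 0, 17], 1],
    [[48, -137, 0], [0, 0, 20], 1],
    [[55, -158, 0], [0, 0, 23], 1]
  ]
}}

```text
time: 21.55
eef_pos: [0.4549, 0.2088, 0.3005]
eef_rot: [0.0, -0.081, 0.997, 0.0]
force: [-0.1, -0.1, -2.3]
width: 0.0211
finger_force: 39.5
```

Emit:
{"fn": "drive_tool", "kwargs": {
  "targets": [
    [[0, -22, 0], [0, 0, 3], 1],
    [[0, -44, 0], [0, 0, 6], 1],
    [[-1, -66, 0], [0, 0, 9], 1],
    [[-1, -86, 0], [0, 0, 12], 1],
    [[-1, -100, 0], [0, 0, 14], 1],
    [[-1, -108, 0], [0, 0, 14], 1],
    [[-1, -108, 0], [0, 0, 14], 1],
    [[-1, -108, 0], [0, 0, 14], 1]
  ]
}}

```text
time: 22.35
eef_pos: [0.4733, 0.1058, 0.3002]
eef_rot: [-0.0, 0.038, 0.999, 0.0]
force: [-0.1, 0.5, -2.3]
width: 0.0213
finger_force: 39.5
```

Run:
```python
from mv import *
s=bot.get_state();print(s["width"],s["force"])
p,_=cur();plan([(p[0],.105,.267,85.4),(.5995,.105,.267,85.4),(.5995,.105,.2243,85.4)])
```

```text
0.021283153184883677 [-0.14002687  0.54507067 -2.34660096]
now [0.4733 0.1058 0.3002] yaw y 85.7
(np.float64(0.4732520969586214), 0.105, 0.267, 85.4) shift [-0.1 -0.8 33.2] turn [ 0.  -0.   0.3]
(0.5995, 0.105, 0.267, 85.4) shift [-125.8   10.1    0. ] turn [0. 0. 0.]
(0.5995, 0.105, 0.2243, 85.4) shift [ 0.   0.  42.7] turn [0. 0. 0.]
```

Emit:
{"fn": "drive_tool", "kwargs": {
  "targets": [
    [[0, 0, 10], [0, 0, 0], 1],
    [[0, 0, 24], [0, 0, 0], 1],
    [[0, 0, 33], [0, 0, 0], 1],
    [[-15, 0, 33], [0, 0, 0], 1],
    [[-30, 2, 33], [0, 0, 0], 1],
    [[-45, 3, 33], [0, 0, 0], 1],
    [[-60, 4, 33], [0, 0, 0], 1],
    [[-75, 5, 33], [0, 0, 0], 1]
  ]
}}

```text
time: 23.15
eef_pos: [0.5489, 0.1049, 0.2665]
eef_rot: [-0.0, 0.038, 0.999, -0.0]
force: [-0.6, 0.7, -2.2]
width: 0.0217
finger_force: 39.5
```

Emit:
{"fn": "drive_tool", "kwargs": {
  "targets": [
    [[-12, 1, 0], [0, 0, 0], 1],
    [[-24, 2, 0], [0, 0, 0], 1],
    [[-36, 3, 0], [0, 0, 0], 1],
    [[-46, 4, 0], [0, 0, 0], 1],
    [[-51, 4, 0], [0, 0, 0], 1],
    [[-51, 4, 0], [0, 0, 0], 1],
    [[-51, 4, 0], [0, 0, 0], 1],
    [[-51, 4, 0], [0, 0, 0], 1]
  ]
}}

```text
time: 23.95
eef_pos: [0.5993, 0.1044, 0.2674]
eef_rot: [-0.0, 0.038, 0.999, 0.0]
force: [0.0, 0.2, -2.3]
width: 0.0211
finger_force: 39.5
```

Emit:
{"fn": "drive_tool", "kwargs": {
  "targets": [
    [[0, 0, 5], [0, 0, 0], 1],
    [[0, 0, 10], [0, 0, 0], 1],
    [[0, 0, 15], [0, 0, 0], 1],
    [[0, 0, 20], [0, 0, 0], 1],
    [[0, 0, 25], [0, 0, 0], 1],
    [[0, 0, 30], [0, 0, 0], 1],
    [[0, 0, 35], [0, 0, 0], 1],
    [[0, 0, 35], [0, 0, 0], 1]
  ]
}}

```text
time: 24.75
eef_pos: [0.5992, 0.1043, 0.2313]
eef_rot: [-0.001, 0.038, 0.999, -0.0]
force: [-0.3, 0.3, -2.0]
width: 0.0212
finger_force: 39.5
```

Emit:
{"fn": "drive_tool", "kwargs": {
  "targets": [
    [[0, 0, 1], [0, 0, 0], 1],
    [[0, 0, 2], [0, 0, 0], 1],
    [[0, 0, 3], [0, 0, 0], 1],
    [[0, 0, 4], [0, 0, 0], 1],
    [[0, 0, 5], [0, 0, 0], 1],
    [[0, 0, 6], [0, 0, 0], 1],
    [[0, 0, 7], [0, 0, 0], 1],
    [[0, 0, 7], [0, 0, 0], 1]
  ]
}}

```text
time: 25.55
eef_pos: [0.5996, 0.1044, 0.2251]
eef_rot: [-0.0, 0.038, 0.999, -0.0]
force: [-0.7, -0.3, -2.5]
width: 0.0213
finger_force: 39.5
```

Run:
```python
from mv import *
s=bot.get_state();print(s["width"],s["force"])
plan([(.0812*.1045+.591,.1045,.2245,85.4),(.0812*.025+.591,.025,.2255,85.4),(.0812*-.0152+.591,-.0152,.2255,85.4)])
```

```text
0.021286624327463446 [-0.69049911 -0.31301456 -2.46238723]
now [0.5996 0.1044 0.2251] yaw y 85.6
(0.5994854, 0.1045, 0.2245, 85.4) shift [0.1 0.1 0.6] turn [-0.  -0.   0.2]
(0.59303, 0.025, 0.2255, 85.4) shift [  0.1 -79.8  -1. ] turn [0. 0. 0.]
(0.5897657599999999, -0.0152, 0.2255, 85.4) shift [  0.  -40.3   0. ] turn [0. 0. 0.]
```

Emit:
{"fn": "drive_tool", "kwargs": {
  "targets": [
    [[0, -12, 0], [0, 0, 0], 1],
    [[0, -26, 0], [0, 0, 0], 1],
    [[0, -40, 0], [0, 0, 0], 1],
    [[0, -52, 0], [0, 0, 0], 1],
    [[0, -62, 0], [0, 0, 0], 1],
    [[0, -71, 0], [0, 0, 0], 1],
    [[0, -80, 0], [0, 0, 0], 1],
    [[0, -80, 0], [0, 0, 0], 1]
  ]
}}

```text
time: 26.35
eef_pos: [0.5935, 0.0228, 0.2254]
eef_rot: [0.0, 0.039, 0.999, -0.0]
force: [-0.3, 0.3, -1.9]
width: 0.0215
finger_force: 39.5
```

Emit:
{"fn": "drive_tool", "kwargs": {
  "targets": [
    [[0, -10, 0], [0, 0, 0], 1],
    [[0, -20, 0], [0, 0, 0], 1],
    [[0, -30, 0], [0, 0, 0], 1],
    [[0, -40, 0], [0, 0, 0], 1],
    [[0, -40, 0], [0, 0, 0], 1],
    [[0, -40, 0], [0, 0, 0], 1],
    [[0, -40, 0], [0, 0, 0], 1],
    [[0, -40, 0], [0, 0, 0], 1]
  ]
}}

```text
time: 27.15
eef_pos: [0.5905, -0.0146, 0.2253]
eef_rot: [-0.0, 0.038, 0.999, 0.0]
force: [0.1, 0.3, -1.5]
width: 0.0214
finger_force: 39.5
```

Run:
```python
from mv import *
s=bot.get_state();print(s["width"],s["force"]);p,_=cur();print(p)
cv2.imwrite("pics/scene9.png",bot.get_image("scene")[:,:,::-1])
print("hook proj",proj("scene",[p[0],p[1],.19]).round(1),proj("top",[p[0],p[1],.19]).round(1),"bands 306.1 / 343.3")
g=cv2.imread("pics/scene9.png").max(2)
for y0,x0,x1 in((260.4,290,322),(251.5,225,255)):
    xs=np.arange(x0,x1);print(x0,[int(min(g[int(round(y0+(x-(x0+x1)/2)*.133))+d,x] for d in(-1,0,1))) for x in xs])
```

```text
0.02135465541886443 [ 0.12620561  0.25596401 -1.52607486]
[ 0.59051607 -0.01460489  0.2252553 ]
hook proj [307.6 260.8] [344.1 213.8] bands 306.1 / 343.3
290 [108, 107, 106, 107, 109, 109, 108, 108, 94, 42, 25, 24, 46, 112, 119, 119, 119, 120, 119, 129, 115, 41, 31, 31, 128, 124, 129, 136, 141, 147, 151, 156]
225 [104, 105, 105, 106, 106, 107, 59, 28, 25, 80, 117, 120, 119, 119, 119, 119, 205, 189, 75, 28, 28, 122, 135, 108, 113, 116, 122, 125, 130, 135]
```

Both hooks show about 3 px of band on either side, so they are centred. Release.

Emit:
{"fn": "drive_tool", "kwargs": {
  "targets": [
    [[0, 0, 1], [0, 0, 0], 1],
    [[0, 0, 2], [0, 0, 0], 1],
    [[0, 0, 2], [0, 0, 0], 1],
    [[0, 0, 2], [0, 0, 0], -1],
    [[0, 0, 2], [0, 0, 0], -1],
    [[0, 0, 2], [0, 0, 0], -1],
    [[0, 0, 2], [0, 0, 0], -1],
    [[0, 0, 2], [0, 0, 0], -1]
  ]
}}

```text
time: 28.0
eef_pos: [0.5905, -0.0153, 0.2232]
eef_rot: [-0.0, 0.038, 0.999, -0.0]
force: [-0.1, 0.5, 0.1]
width: 0.0854
finger_force: 0.0
```

Emit:
{"fn": "drive_tool", "kwargs": {
  "targets": [
    [[0, 0, 0], [0, 0, 0], -1],
    [[0, 0, 0], [0, 0, 0], -1],
    [[0, 0, -20], [0, 0, 0], -1],
    [[0, 0, -40], [0, 0, 0], -1],
    [[0, 0, -60], [0, 0, 0], -1],
    [[0, 0, -80], [0, 0, 0], -1],
    [[0, 0, -85], [0, 0, 0], -1],
    [[0, 0, -85], [0, 0, 0], -1]
  ]
}}

```text
time: 28.8
eef_pos: [0.5908, -0.0153, 0.3087]
eef_rot: [0.001, 0.038, 0.999, 0.0]
force: [-0.1, 0.1, -0.8]
width: 0.0855
finger_force: 0.0
```

Emit:
{"fn": "drive_tool", "kwargs": {
  "targets": [
    [[30, 10, 0], [0, 0, 0], -1],
    [[70, 25, 0], [0, 0, 0], -1],
    [[110, 40, 0], [0, 0, 0], -1],
    [[130, 60, 0], [0, 0, 0], -1],
    [[150, 90, 0], [0, 0, 0], -1],
    [[160, 130, 0], [0, 0, 0], -1],
    [[170, 160, 0], [0, 0, 0], -1],
    [[170, 160, 0], [0, 0, 0], -1]
  ]
}}

```text
time: 29.6
eef_pos: [0.4312, 0.1615, 0.307]
eef_rot: [-0.001, 0.035, 0.999, 0.0]
force: [0.6, -0.6, 0.1]
width: 0.0853
finger_force: 0.0
```

Run:
```python
from mv import *
print(cur()[0])
for n in("scene","top"):cv2.imwrite(f"pics/{n}10.png",bot.get_image(n)[:,:,::-1])
im=cv2.imread("pics/top10.png")[:,:,::-1].copy();m=grey(im);m[:195]=0;m[300:]=0;m[:,:285]=0;m[:,495:]=0
for o in sq("top",m,.014):print("top",o)
im=cv2.imread("pics/scene10.png")[:,:,::-1].copy();m=grey(im);m[:230]=0;m[330:]=0;m[:,:120]=0;m[:,405:]=0
for o in sq("scene",m,.014):print("scene",o)
# mat: fit from saturation/hue in top
h=cv2.cvtColor(cv2.imread("pics/top10.png"),cv2.COLOR_BGR2HSV)
print("mat px",h[270,395],h[290,410],"table",h[270,375],h[250,450],h[310,400])
c=cv2.imread("pics/scene10.png")[220:330,120:400];cv2.imwrite("pics/s10.png",cv2.resize(c,(800,314),interpolation=cv2.INTER_CUBIC))
```

```text
[0.43121875 0.16152682 0.30699778]
top ([353.0, 288.0], 416.9, -45.1, 64.2, 65.1, 14.9)
top ([300.0, 273.0], 459.4, 103.2, 80.0, 65.2, 64.4)
top ([292.0, 246.0], 529.8, 126.8, 27.4, 33.0, 12.4)
top ([458.0, 235.0], 569.1, -334.0, 65.2, 66.9, 8.5)
top ([362.0, 221.0], 588.7, -64.4, 115.2, 422.3, 0.9)
scene ([403.0, 315.0], 548.5, 187.9, 10.7, 90.7, 89.3)
scene ([165.0, 302.0], 576.3, -336.1, 74.1, 70.0, 7.0)
scene ([287.0, 275.0], 461.7, -74.7, 531.3, 268.9, 84.5)
mat px [ 14 120 108] [ 13 115 104] table [ 14 112 137] [ 16 124  70] [ 14 120 130]
```

View pics/s10.png

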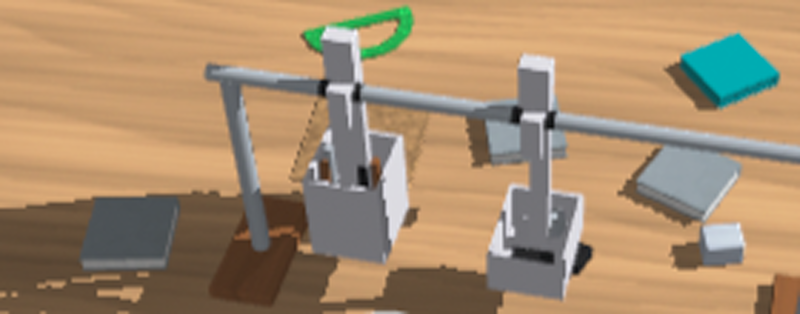

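The scene crop shows both caddies hanging on their bands, at (340,95) and (532,118). One pad has shifted and is now at (130,232), and the other two are at (525,130) and (690,178). Next I measure the mat and plan the pads.

Run:
```python
from mv import *
im=cv2.imread("pics/top10.png");v=cv2.GaussianBlur(im,(3,3),0).max(2)
r=((v[245:315,370:435]<122)*255).astype(np.uint8);r=cv2.morphologyEx(r,cv2.MORPH_OPEN,np.ones((5,5)));r=cv2.morphologyEx(r,cv2.MORPH_CLOSE,np.ones((5,5)))
m=np.zeros(v.shape,np.uint8);m[245:315,370:435]=r
for o in sq("top",m,.003):print("mat",o)
print("by eye",onz("top",402.4,280.6,.003).round(4))
plan([(.417,-.045,.06,15),(.417,-.045,.011,15)])
```

```text
mat ([404.0, 274.0], 461.2, -180.2, 176.3, 161.0, 89.9)
by eye [ 0.4412 -0.1809  0.003 ]
now [0.4326 0.1573 0.3072] yaw y 85.7
(0.417, -0.045, 0.06, 15) shift [ 1.000e-01 -2.026e+02  2.474e+02] turn [-0.1 -0.  70.7]
(0.417, -0.045, 0.011, 15) shift [ 0.  0. 49.] turn [0. 0. 0.]
```

Emit:
{"fn": "drive_tool", "kwargs": {
  "targets": [
    [[0, -25, 20], [0, 0, 8], -1],
    [[0, -50, 45], [0, 0, 16], -1],
    [[0, -80, 70], [0, 0, 24], -1],
    [[0, -110, 95], [0, 0, 32], -1],
    [[0, -140, 120], [0, 0, 40], -1],
    [[0, -170, 145], [0, 0, 48], -1],
    [[0, -195, 170], [0, 0, 56], -1],
    [[0, -203, 190], [0, 0, 64], -1]
  ]
}}

```text
time: 30.5
eef_pos: [0.4162, -0.0494, 0.1169]
eef_rot: [-0.0, 0.567, 0.824, -0.001]
force: [-0.1, 0.1, -0.3]
width: 0.0852
finger_force: 0.0
```

Emit:
{"fn": "drive_tool", "kwargs": {
  "targets": [
    [[0, 0, 20], [0, 0, 6], -1],
    [[0, 0, 40], [0, 0, 6], -1],
    [[0, 0, 50], [0, 0, 6], -1],
    [[0, 0, 57], [0, 0, 6], -1],
    [[0, 0, 57], [0, 0, 6], -1],
    [[0, 0, 57], [0, 0, 6], -1],
    [[0, 0, 57], [0, 0, 6], -1],
    [[0, 0, 57], [0, 0, 6], -1]
  ]
}}

```text
time: 31.3
eef_pos: [0.4181, -0.0451, 0.0619]
eef_rot: [0.0, 0.604, 0.797, 0.0]
force: [0.7, 0.5, 0.7]
width: 0.0854
finger_force: 0.0
```

Run:
```python
from mv import *
plan([(.417,-.045,.011,15)])
im=cv2.imread("pics/top10.png").max(2).astype(int)
for r in(266,274,282,290):print(r,im[r-2:r+3,378:428].mean(0).astype(int).tolist())
for c in(390,398,407,416):print(c,im[254:306,c-2:c+3].mean(1).astype(int).tolist())
```

```text
now [ 0.4181 -0.0451  0.0619] yaw y 15.6
(0.417, -0.045, 0.011, 15) shift [ 0.4 -1.1 50.9] turn [0.1 0.  0.6]
266 [126, 127, 127, 126, 126, 125, 118, 108, 108, 111, 109, 112, 110, 109, 109, 109, 109, 106, 102, 106, 109, 112, 108, 103, 105, 101, 99, 100, 108, 111, 116, 114, 106, 106, 102, 105, 107, 112, 114, 110, 108, 101, 74, 140, 137, 136, 134, 136, 134, 137]
274 [129, 129, 130, 130, 129, 128, 116, 95, 96, 102, 103, 106, 115, 117, 112, 107, 103, 103, 106, 112, 113, 109, 100, 97, 98, 94, 100, 103, 103, 104, 106, 108, 109, 106, 110, 111, 107, 106, 109, 104, 98, 90, 73, 134, 130, 127, 127, 128, 128, 127]
282 [118, 117, 115, 117, 118, 119, 114, 99, 111, 112, 111, 112, 106, 99, 101, 102, 107, 106, 108, 102, 98, 107, 117, 113, 109, 104, 104, 112, 110, 108, 106, 102, 101, 105, 106, 104, 109, 107, 100, 97, 93, 96, 72, 124, 122, 121, 121, 121, 122, 121]
290 [125, 125, 124, 124, 125, 125, 112, 109, 110, 105, 106, 104, 106, 109, 110, 111, 105, 108, 113, 106, 101, 99, 104, 108, 110, 109, 100, 98, 98, 101, 101, 107, 106, 103, 104, 103, 102, 107, 107, 108, 109, 102, 67, 130, 125, 125, 124, 124, 1
[... 355 characters left out ...]
, 100, 109, 113, 114, 107, 102, 105, 105, 109, 113, 112, 108, 108, 102, 103, 108, 111, 107, 106, 109, 110, 101, 96, 101, 107, 108, 103, 103, 107, 115, 121, 120, 119, 124, 124, 125]
407 [132, 128, 128, 129, 129, 124, 117, 124, 107, 101, 107, 110, 113, 111, 107, 102, 104, 107, 113, 106, 99, 102, 105, 107, 101, 98, 103, 112, 109, 108, 106, 101, 101, 101, 103, 104, 103, 96, 101, 108, 106, 107, 111, 107, 97, 110, 121, 117, 120, 122, 124, 125]
416 [68, 66, 65, 62, 107, 119, 119, 127, 104, 98, 107, 110, 111, 112, 110, 108, 102, 104, 110, 105, 104, 101, 104, 108, 104, 96, 100, 100, 102, 103, 103, 104, 109, 112, 108, 107, 107, 107, 104, 105, 113, 115, 115, 110, 111, 116, 117, 118, 119, 123, 123, 125]
```

The mat's edges run along the world axes, with its centre at (0.441, -0.180). I grasp the first pad.

Emit:
{"fn": "drive_tool", "kwargs": {
  "targets": [
    [[0, -1, 20], [0, 0, 0], -1],
    [[0, -1, 40], [0, 0, 0], -1],
    [[0, -1, 50], [0, 0, 0], -1],
    [[0, -1, 50], [0, 0, 0], -1],
    [[0, -1, 50], [0, 0, 0], -1],
    [[0, -1, 50], [0, 0, 0], 1],
    [[0, -1, 50], [0, 0, 0], 1],
    [[0, -1, 50], [0, 0, 0], 1]
  ]
}}

```text
time: 32.1
eef_pos: [0.4172, -0.0454, 0.0122]
eef_rot: [0.0, 0.605, 0.797, 0.001]
force: [-1.4, -0.2, 7.7]
width: 0.0631
finger_force: 42.2
```

Emit:
{"fn": "drive_tool", "kwargs": {
  "targets": [
    [[0, 0, 0], [0, 0, 0], 1],
    [[0, 0, 0], [0, 0, 0], 1],
    [[0, 0, 0], [0, 0, 0], 1],
    [[0, 0, -20], [0, 0, 0], 1],
    [[0, 0, -40], [0, 0, 0], 1],
    [[0, 0, -60], [0, 0, 0], 1],
    [[0, 0, -80], [0, 0, 0], 1],
    [[0, 0, -80], [0, 0, 0], 1]
  ]
}}

```text
time: 32.9
eef_pos: [0.4183, -0.0454, 0.0937]
eef_rot: [0.002, 0.605, 0.797, 0.002]
force: [1.0, -0.5, -0.5]
width: 0.0629
finger_force: 45.8
```

Run:
```python
from mv import *
s=bot.get_state();print(s["width"],s["force"],s["finger_force"])
plan([(.441,-.18,.09,0),(.441,-.18,.015,0),(.441,-.18,.095,0)])
cv2.imwrite("pics/scene11.png",bot.get_image("scene")[:,:,::-1])
im=cv2.imread("pics/scene11.png")[:,:,::-1].copy();m=grey(im);m[:230]=0;m[330:]=0;m[:,:255]=0;m[:,405:]=0
u,v=proj("scene",[.417,-.045,.0]);print("table where pad was",im[int(v),int(u)],"pad earlier",cv2.imread("pics/scene0.png")[int(v),int(u),::-1])
```

```text
0.06292103439822429 [ 1.02945131 -0.465512   -0.50845804] 45.83915054798126
now [ 0.4183 -0.0454  0.0937] yaw y 15.6
(0.441, -0.18, 0.09, 0) shift [-135.8  -14.4    3.7] turn [ 0.3 -0.  15.6]
(0.441, -0.18, 0.015, 0) shift [ 0.  0. 75.] turn [0. 0. 0.]
(0.441, -0.18, 0.095, 0) shift [  0.   0. -80.] turn [0. 0. 0.]
table where pad was [115 115 119] pad earlier [76 81 85]
```

Emit:
{"fn": "drive_tool", "kwargs": {
  "targets": [
    [[-20, -2, 0], [0, 0, 3], 1],
    [[-45, -5, 0], [0, 0, 6], 1],
    [[-70, -7, 0], [0, 0, 9], 1],
    [[-95, -10, 0], [0, 0, 12], 1],
    [[-118, -12, 0], [0, 0, 15], 1],
    [[-132, -14, 0], [0, 0, 15.6], 1],
    [[-136, -14, 0], [0, 0, 15.6], 1],
    [[-136, -14, 0], [0, 0, 15.6], 1]
  ]
}}

```text
time: 33.75
eef_pos: [0.4395, -0.18, 0.0908]
eef_rot: [-0.0, 0.707, 0.707, -0.0]
force: [0.7, 0.5, -0.1]
width: 0.0628
finger_force: 45.8
```

Run:
```python
from mv import *
plan([(.441,-.18,.0155,0)])
```

```text
now [ 0.4395 -0.18    0.0908] yaw y 0.0
(0.441, -0.18, 0.0155, 0) shift [-0.   1.6 75.3] turn [-0.1 -0.   0. ]
```

Emit:
{"fn": "drive_tool", "kwargs": {
  "targets": [
    [[0, 1, 20], [0, 0, 0], 1],
    [[0, 1, 40], [0, 0, 0], 1],
    [[0, 1, 60], [0, 0, 0], 1],
    [[0, 1, 70], [0, 0, 0], 1],
    [[0, 1, 75], [0, 0, 0], 1],
    [[0, 1, 75], [0, 0, 0], 1],
    [[0, 1, 75], [0, 0, 0], -1],
    [[0, 1, 75], [0, 0, 0], -1]
  ]
}}

```text
time: 34.55
eef_pos: [0.4414, -0.1802, 0.0169]
eef_rot: [0.001, 0.707, 0.707, 0.0]
force: [0.3, -0.2, 0.8]
width: 0.0851
finger_force: 0.0
```

Emit:
{"fn": "drive_tool", "kwargs": {
  "targets": [
    [[0, 0, 0], [0, 0, 0], -1],
    [[0, 0, 0], [0, 0, 0], -1],
    [[0, 0, 0], [0, 0, 0], -1],
    [[0, 0, -20], [0, 0, 0], -1],
    [[0, 0, -40], [0, 0, 0], -1],
    [[0, 0, -60], [0, 0, 0], -1],
    [[0, 0, -80], [0, 0, 0], -1],
    [[0, 0, -80], [0, 0, 0], -1]
  ]
}}

```text
time: 35.35
eef_pos: [0.4422, -0.1807, 0.0984]
eef_rot: [0.002, 0.707, 0.707, 0.001]
force: [0.1, 1.1, -0.2]
width: 0.0852
finger_force: 0.0
```

Emit:
{"fn": "drive_tool", "kwargs": {
  "targets": [
    [[30, 2, 0], [0, 0, 4], -1],
    [[70, 4, 0], [0, 0, 8], -1],
    [[115, 7, 0], [0, 0, 12], -1],
    [[160, 9, 0], [0, 0, 16], -1],
    [[205, 12, 0], [0, 0, 20], -1],
    [[245, 14, 0], [0, 0, 24], -1],
    [[277, 16, 0], [0, 0, 25.4], -1],
    [[277, 16, 0], [0, 0, 25.4], -1]
  ]
}}

```text
time: 36.15
eef_pos: [0.4565, 0.1018, 0.0955]
eef_rot: [-0.001, 0.843, 0.537, 0.0]
force: [0.6, -0.6, 0.5]
width: 0.0853
finger_force: 0.0
```

Run:
```python
from mv import *
cv2.imwrite("pics/top12.png",bot.get_image("top")[:,:,::-1])
plan([(.457,.097,.0115,-25.4)])
im=cv2.imread("pics/top12.png")[:,:,::-1].copy();m=grey(im);m[:195]=0;m[310:]=0;m[:,:335]=0;m[:,495:]=0
m[:248,:440]=0
for z in(.014,.017):
  for o in sq("top",m,z):print("top",z,o)
```

```text
now [0.4564 0.099  0.0955] yaw y -25.1
(0.457, 0.097, 0.0115, -25.4) shift [-1.5  1.5 84. ] turn [-0.   0.   0.3]
top 0.014 ([402.0, 280.0], 441.9, -178.6, 66.0, 65.7, 0.2)
top 0.014 ([458.0, 235.0], 569.1, -333.9, 65.4, 67.2, 8.5)
top 0.017 ([402.0, 280.0], 441.6, -178.3, 65.9, 65.6, 0.2)
top 0.017 ([458.0, 235.0], 568.6, -333.2, 65.3, 67.0, 8.5)
```

Emit:
{"fn": "drive_tool", "kwargs": {
  "targets": [
    [[0, 0, 25], [0, 0, 0], -1],
    [[0, 0, 50], [0, 0, 0], -1],
    [[0, 0, 70], [0, 0, 0], -1],
    [[0, 0, 83], [0, 0, 0], -1],
    [[0, 0, 83], [0, 0, 0], -1],
    [[0, 0, 83], [0, 0, 0], 1],
    [[0, 0, 83], [0, 0, 0], 1],
    [[0, 0, 83], [0, 0, 0], 1]
  ]
}}

```text
time: 37.0
eef_pos: [0.4574, 0.0967, 0.0143]
eef_rot: [0.0, 0.845, 0.534, 0.001]
force: [-1.0, -1.4, 3.9]
width: 0.0627
finger_force: 44.2
```

Emit:
{"fn": "drive_tool", "kwargs": {
  "targets": [
    [[0, 0, 0], [0, 0, 0], 1],
    [[0, 0, 0], [0, 0, 0], 1],
    [[0, 0, 0], [0, 0, 0], 1],
    [[0, 0, -20], [0, 0, 0], 1],
    [[0, 0, -40], [0, 0, 0], 1],
    [[0, 0, -60], [0, 0, 0], 1],
    [[0, 0, -80], [0, 0, 0], 1],
    [[0, 0, -80], [0, 0, 0], 1]
  ]
}}

```text
time: 37.8
eef_pos: [0.4583, 0.0975, 0.0958]
eef_rot: [0.0, 0.845, 0.535, 0.002]
force: [0.1, 0.3, -0.4]
width: 0.0625
finger_force: 44.6
```

Run:
```python
from mv import *
s=bot.get_state();print(s["width"],s["force"],s["finger_force"])
plan([(.441,-.1795,.095,0),(.441,-.1795,.030,0)])
```

```text
0.062492435167835404 [ 0.06087704  0.33231688 -0.40325184] 44.55633580684662
now [0.4583 0.0975 0.0958] yaw y -25.4
(0.441, -0.1795, 0.095, 0) shift [-257.7  103.     0. ] turn [  0.2  -0.2 -25.4]
(0.441, -0.1795, 0.03, 0) shift [ 0.  0. 65.] turn [0. 0. 0.]
```

Emit:
{"fn": "drive_tool", "kwargs": {
  "targets": [
    [[-25, 10, 0], [0, 0, -4], 1],
    [[-60, 24, 0], [0, 0, -8], 1],
    [[-100, 40, 0], [0, 0, -12], 1],
    [[-140, 56, 0], [0, 0, -16], 1],
    [[-180, 72, 0], [0, 0, -20], 1],
    [[-220, 88, 0], [0, 0, -24], 1],
    [[-250, 100, 0], [0, 0, -25.4], 1],
    [[-258, 103, 0], [0, 0, -25.4], 1]
  ]
}}

```text
time: 38.6
eef_pos: [0.4384, -0.1843, 0.0932]
eef_rot: [0.001, 0.709, 0.706, -0.0]
force: [0.1, 1.2, -1.3]
width: 0.0626
finger_force: 44.5
```

Emit:
{"fn": "drive_tool", "kwargs": {
  "targets": [
    [[0, 0, 0], [0, 0, 0], 1],
    [[0, 0, 0], [0, 0, 0], 1],
    [[0, 0, 0], [0, 0, 0], 1],
    [[0, 0, 0], [0, 0, 0], 1],
    [[0, 0, 15], [0, 0, 0], 1],
    [[0, 0, 30], [0, 0, 0], 1],
    [[0, 0, 45], [0, 0, 0], 1],
    [[0, 0, 45], [0, 0, 0], 1]
  ]
}}

```text
time: 39.4
eef_pos: [0.4383, -0.1791, 0.0469]
eef_rot: [-0.001, 0.707, 0.708, -0.001]
force: [-0.1, 0.3, -0.6]
width: 0.0627
finger_force: 44.5
```

Run:
```python
from mv import *
s=bot.get_state();print(s["width"],s["force"])
plan([(.441,-.1795,.0315,0),(.441,-.1795,.11,0),(.569,-.3335,.11,8.4)])
```

```text
0.06268247865798471 [-0.05875393  0.3063344  -0.64106068]
now [ 0.4383 -0.1791  0.0469] yaw y 0.1
(0.441, -0.1795, 0.0315, 0) shift [-0.4  2.7 15.4] turn [-0.2 -0.1  0.1]
(0.441, -0.1795, 0.11, 0) shift [  0.    0.  -78.5] turn [0. 0. 0.]
(0.569, -0.3335, 0.11, 8.4) shift [-154.  128.    0.] turn [ 0.   0.  -8.4]
```

Emit:
{"fn": "drive_tool", "kwargs": {
  "targets": [
    [[0, 3, 4], [0, 0, 0], 1],
    [[0, 3, 8], [0, 0, 0], 1],
    [[0, 3, 12], [0, 0, 0], 1],
    [[0, 3, 15], [0, 0, 0], 1],
    [[0, 3, 15], [0, 0, 0], 1],
    [[0, 3, 15], [0, 0, 0], 1],
    [[0, 3, 15], [0, 0, 0], -1],
    [[0, 3, 15], [0, 0, 0], -1]
  ]
}}

```text
time: 40.2
eef_pos: [0.4424, -0.1805, 0.0335]
eef_rot: [0.0, 0.707, 0.707, 0.0]
force: [-0.1, -0.5, 0.1]
width: 0.0853
finger_force: 0.0
```

Emit:
{"fn": "drive_tool", "kwargs": {
  "targets": [
    [[0, 0, 0], [0, 0, 0], -1],
    [[0, 0, 0], [0, 0, 0], -1],
    [[0, 0, 0], [0, 0, 0], -1],
    [[0, 0, -20], [0, 0, 0], -1],
    [[0, 0, -40], [0, 0, 0], -1],
    [[0, 0, -60], [0, 0, 0], -1],
    [[0, 0, -80], [0, 0, 0], -1],
    [[0, 0, -80], [0, 0, 0], -1]
  ]
}}

```text
time: 41.0
eef_pos: [0.4436, -0.1809, 0.1154]
eef_rot: [0.002, 0.707, 0.707, 0.001]
force: [-0.5, 0.3, 0.0]
width: 0.0855
finger_force: 0.0
```

Emit:
{"fn": "drive_tool", "kwargs": {
  "targets": [
    [[-30, 0, 0], [0, 0, -4], -1],
    [[-70, 0, 0], [0, 0, -8], -1],
    [[-110, 0, 0], [0, 0, -8.4], -1],
    [[-154, 0, 0], [0, 0, -8.4], -1],
    [[-154, 30, 0], [0, 0, -8.4], -1],
    [[-154, 70, 0], [0, 0, -8.4], -1],
    [[-154, 105, 0], [0, 0, -8.4], -1],
    [[-154, 128, 0], [0, 0, -8.4], -1]
  ]
}}

```text
time: 41.8
eef_pos: [0.5725, -0.3334, 0.1118]
eef_rot: [-0.0, 0.653, 0.758, 0.0]
force: [0.3, 0.2, 0.7]
width: 0.0853
finger_force: 0.0
```

Run:
```python
from mv import *
cv2.imwrite("pics/top13.png",bot.get_image("top")[:,:,::-1]);cv2.imwrite("pics/scene13.png",bot.get_image("scene")[:,:,::-1])
plan([(.569,-.3335,.0125,8.4)])
im=cv2.imread("pics/top13.png")[:,:,::-1].copy();m=grey(im);m[:248]=0;m[310:]=0;m[:,:335]=0;m[:,495:]=0
for o in sq("top",m,.031):print("top",o)
im=cv2.imread("pics/scene13.png")[:,:,::-1].copy();m=grey(im);m[:230]=0;m[330:]=0;m[:,:120]=0;m[:,195:]=0
for o in sq("scene",m,.014):print("scene",o)
```

```text
now [ 0.5733 -0.3327  0.1115] yaw y 8.6
(0.569, -0.3335, 0.0125, 8.4) shift [-0.3 -4.5 99. ] turn [ 0.  -0.   0.2]
top ([415.0, 289.0], 419.0, -205.9, 110.0, 123.5, 0.2)
top ([449.0, 267.0], 482.2, -318.3, 144.6, 90.8, 63.1)
scene ([155.0, 271.0], 472.1, -391.8, 330.7, 91.0, 30.7)
```

Emit:
{"fn": "drive_tool", "kwargs": {
  "targets": [
    [[0, -4, 25], [0, 0, 0], -1],
    [[0, -4, 50], [0, 0, 0], -1],
    [[0, -4, 80], [0, 0, 0], -1],
    [[0, -4, 98], [0, 0, 0], -1],
    [[0, -4, 98], [0, 0, 0], -1],
    [[0, -4, 98], [0, 0, 0], 1],
    [[0, -4, 98], [0, 0, 0], 1],
    [[0, -4, 98], [0, 0, 0], 1]
  ]
}}

```text
time: 42.7
eef_pos: [0.5672, -0.3357, 0.017]
eef_rot: [0.001, 0.653, 0.757, 0.0]
force: [0.6, -0.6, 3.5]
width: 0.0623
finger_force: 44.1
```

Emit:
{"fn": "drive_tool", "kwargs": {
  "targets": [
    [[0, 0, 0], [0, 0, 0], 1],
    [[0, 0, 0], [0, 0, 0], 1],
    [[0, 0, 0], [0, 0, 0], 1],
    [[0, 0, -20], [0, 0, 0], 1],
    [[0, 0, -40], [0, 0, 0], 1],
    [[0, 0, -60], [0, 0, 0], 1],
    [[0, 0, -80], [0, 0, 0], 1],
    [[0, 0, -98], [0, 0, 0], 1]
  ]
}}

```text
time: 43.5
eef_pos: [0.5664, -0.3349, 0.1147]
eef_rot: [0.0, 0.653, 0.757, 0.0]
force: [-0.2, 0.3, -1.5]
width: 0.0626
finger_force: 44.1
```

Run:
```python
from mv import *
s=bot.get_state();print(s["width"],s["force"],s["finger_force"])
plan([(.441,-.3335,.11,4),(.441,-.1795,.11,0)])
```

```text
0.06262249196494328 [-0.22078096  0.26873004 -1.48702889] 44.13812041282654
now [ 0.5664 -0.3349  0.1147] yaw y 8.4
(0.441, -0.3335, 0.11, 4) shift [  19.8 -123.9    4.6] turn [0.  0.  4.4]
(0.441, -0.1795, 0.11, 0) shift [153.6  10.7   0. ] turn [0. 0. 4.]
```

Emit:
{"fn": "drive_tool", "kwargs": {
  "targets": [
    [[4, -15, 0], [0, 0, 1], 1],
    [[8, -40, 0], [0, 0, 2], 1],
    [[12, -65, 0], [0, 0, 3], 1],
    [[16, -90, 0], [0, 0, 4], 1],
    [[19, -115, 0], [0, 0, 4.4], 1],
    [[20, -124, 0], [0, 0, 4.4], 1],
    [[20, -124, 0], [0, 0, 4.4], 1],
    [[20, -124, 0], [0, 0, 4.4], 1]
  ]
}}

```text
time: 44.3
eef_pos: [0.4421, -0.3333, 0.1137]
eef_rot: [0.001, 0.682, 0.732, 0.0]
force: [0.7, -0.1, -1.1]
width: 0.0621
finger_force: 44.1
```

Emit:
{"fn": "drive_tool", "kwargs": {
  "targets": [
    [[20, 2, 0], [0, 0, 1], 1],
    [[45, 4, 0], [0, 0, 2], 1],
    [[70, 5, 0], [0, 0, 3], 1],
    [[95, 7, 0], [0, 0, 4], 1],
    [[120, 8, 0], [0, 0, 4], 1],
    [[142, 10, 0], [0, 0, 4], 1],
    [[153, 11, 0], [0, 0, 4], 1],
    [[153, 11, 0], [0, 0, 4], 1]
  ]
}}

```text
time: 45.1
eef_pos: [0.4422, -0.1783, 0.1133]
eef_rot: [0.0, 0.706, 0.708, 0.0]
force: [0.7, 0.2, -1.0]
width: 0.0624
finger_force: 44.1
```

Emit:
{"fn": "drive_tool", "kwargs": {
  "targets": [
    [[0, 0, 15], [0, 0, 0], 1],
    [[0, 0, 30], [0, 0, 0], 1],
    [[0, 0, 40], [0, 0, 0], 1],
    [[0, 0, 48], [0, 0, 0], 1],
    [[0, 0, 48], [0, 0, 0], 1],
    [[0, 0, 48], [0, 0, 0], 1],
    [[0, 0, 48], [0, 0, 0], 1],
    [[0, 0, 48], [0, 0, 0], 1]
  ]
}}

```text
time: 45.9
eef_pos: [0.4413, -0.1801, 0.0658]
eef_rot: [0.0, 0.707, 0.707, 0.0]
force: [0.1, 0.1, -0.3]
width: 0.0625
finger_force: 44.1
```

Run:
```python
from mv import *
s=bot.get_state();print(s["width"],s["force"],s["finger_force"])
plan([(.441,-.1795,.0490,0),(.441,-.1795,.0478,0)])
```

```text
0.06246120201156788 [ 0.13806975  0.13631949 -0.33656139] 44.12313401699066
now [ 0.4413 -0.1801  0.0658] yaw y 0.0
(0.441, -0.1795, 0.049, 0) shift [ 0.6 -0.3 16.8] turn [0.1 0.  0. ]
(0.441, -0.1795, 0.0478, 0) shift [0.  0.  1.2] turn [0. 0. 0.]
```

Lower 17 mm, release, retreat up and back out of the view, then check.

Emit:
{"fn": "drive_tool", "kwargs": {
  "targets": [
    [[0, 0, 4], [0, 0, 0], 1],
    [[0, 0, 8], [0, 0, 0], 1],
    [[0, 0, 12], [0, 0, 0], 1],
    [[0, 0, 15], [0, 0, 0], 1],
    [[0, 0, 17], [0, 0, 0], 1],
    [[0, 0, 17], [0, 0, 0], 1],
    [[0, 0, 17], [0, 0, 0], -1],
    [[0, 0, 17], [0, 0, 0], -1]
  ]
}}

```text
time: 46.7
eef_pos: [0.4411, -0.18, 0.0483]
eef_rot: [0.0, 0.707, 0.707, 0.0]
force: [-0.3, -0.9, 0.7]
width: 0.0851
finger_force: 0.0
```

Emit:
{"fn": "drive_tool", "kwargs": {
  "targets": [
    [[0, 0, 0], [0, 0, 0], -1],
    [[0, 0, 0], [0, 0, 0], -1],
    [[0, 0, -15], [0, 0, 0], -1],
    [[0, 0, -35], [0, 0, 0], -1],
    [[0, 0, -65], [0, 0, 0], -1],
    [[0, 0, -100], [0, 0, 0], -1],
    [[0, 0, -140], [0, 0, 0], -1],
    [[0, 0, -160], [0, 0, 0], -1]
  ]
}}

```text
time: 47.5
eef_pos: [0.4418, -0.1805, 0.2113]
eef_rot: [0.002, 0.707, 0.707, 0.001]
force: [0.2, -0.3, -1.0]
width: 0.0856
finger_force: 0.0
```

Emit:
{"fn": "drive_tool", "kwargs": {
  "targets": [
    [[30, 0, -20], [0, 0, 0], -1],
    [[70, 0, -40], [0, 0, 0], -1],
    [[110, 0, -40], [0, 0, 0], -1],
    [[155, 0, -40], [0, 0, 0], -1],
    [[200, 0, -40], [0, 0, 0], -1],
    [[245, 0, -40], [0, 0, 0], -1],
    [[290, 0, -40], [0, 0, 0], -1],
    [[330, 0, -40], [0, 0, 0], -1]
  ]
}}

```text
time: 48.3
eef_pos: [0.4404, 0.1524, 0.2485]
eef_rot: [-0.0, 0.707, 0.707, 0.0]
force: [1.3, -0.7, -0.1]
width: 0.0851
finger_force: 0.0
```

Run:
```python
from mv import *
print(cur()[0])
for n in("scene","top"):cv2.imwrite(f"pics/{n}14.png",bot.get_image(n)[:,:,::-1])
im=cv2.imread("pics/top14.png")[:,:,::-1].copy();m=grey(im);m[:200]=0;m[310:]=0;m[:,:280]=0;m[:,500:]=0
for o in sq("top",m,.045):print("top",o)
g=cv2.imread("pics/scene14.png").max(2)
for y0,x0,x1 in((260.4,290,322),(251.5,225,255)):
    xs=np.arange(x0,x1);print(x0,[int(min(g[int(round(y0+(x-(x0+x1)/2)*.133))+d,x] for d in(-1,0,1))) for x in xs])
im=cv2.imread("pics/scene14.png")[:,:,::-1].copy();m=grey(im);m[:225]=0;m[335:]=0;m[:,:120]=0;m[:,410:]=0
for o in sq("scene",m,.045):print("scene",o)
for c in((.4416,-.179,.003),(.4416,-.179,.045)):print([proj("scene",[c[0]+a,c[1]+b,c[2]]).round(1).tolist() for a,b in((.032,-.032),(.032,.032),(-.032,.032),(-.032,-.032))])
```

```text
[0.44042802 0.15236539 0.24847971]
top ([403.0, 280.0], 440.8, -177.5, 69.8, 67.3, 89.9)
top ([292.0, 246.0], 525.9, 124.3, 26.9, 31.9, 12.6)
top ([359.0, 222.0], 583.5, -56.1, 113.0, 427.8, 0.9)
290 [110, 110, 104, 105, 107, 107, 107, 106, 93, 41, 24, 24, 56, 162, 172, 171, 171, 200, 208, 220, 114, 41, 29, 30, 125, 123, 128, 135, 139, 143, 149, 154]
225 [103, 103, 104, 104, 104, 105, 58, 29, 23, 120, 139, 157, 179, 181, 202, 135, 219, 186, 74, 27, 28, 120, 132, 106, 110, 114, 120, 124, 128, 133]
scene ([254.0, 332.0], 659.9, -114.4, 12.8, 58.6, 6.7)
scene ([372.0, 305.0], 560.0, 121.0, 39.7, 35.1, 6.8)
scene ([296.0, 276.0], 492.9, -60.0, 529.2, 259.5, 85.3)
[[231.9, 276.6], [258.5, 279.0], [263.6, 260.4], [238.0, 258.2]]
[[230.0, 264.0], [257.3, 266.3], [262.6, 247.7], [236.4, 245.5]]
```

```bash
python3 -c "
from station import bot
print(bot.job_done())"
```

```text
the job is handed in; nothing more can be done
None
```

The job is handed in at about 48 s of robot time: both caddies hang on their bands (tall on the far one, tray on the near one), and the three notepads I found are piled square in the middle of the mat. My last pictures agree with this, but the hand-in gave no verdict.

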